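Couple the pressure transmitters to the calibration manifold

TASK

Get the calibration manifold ready for a run: vent it first, by pressing its winged bayonet cap down firmly and turning it anticlockwise until it pops up; then, for every pressure transmitter on the bench, pull one grey blanking sleeve off its port stub, stand it upright on the bench and push the transmitter on in its place, fully home so that it clicks (any port will do; a port that is not needed keeps its blanking sleeve fully on). Only when all are on, press the cap down and turn it back until it locks. Set the readout on its stand to lean 35 degrees back from upright and to face squarely over the front edge of the bench, and leave the other things on the bench where they are.

Things in the scene. Friction and masses are not known exactly. Their poses are not given: they have to be found in the camera images.
- transmitter_1: stainless pressure transmitter, may be absent; stands upright, 104 mm tall, 0.3 kg. Origin: centre of underside, z up its axis (round, yaw free). From below: coupling sleeve 52 mm across, 44 tall, with knurled waist, open below (bore 22 across, 42 deep); hex 37 across to 52 mm; plain round barrel 32 across from 52 to 92 mm (grip it there); thin black connector on top
- transmitter_2: stainless pressure transmitter, may be absent; stands upright, 104 mm tall, 0.3 kg. Origin: centre of underside, z up its axis (round, yaw free). From below: coupling sleeve 52 mm across, 44 tall, with knurled waist, open below (bore 22 across, 42 deep); hex 37 across to 52 mm; plain round barrel 32 across from 52 to 92 mm (grip it there); thin black connector on top
- transmitter_3: stainless pressure transmitter, may be absent; stands upright, 104 mm tall, 0.3 kg. Origin: centre of underside, z up its axis (round, yaw free). From below: coupling sleeve 52 mm across, 44 tall, with knurled waist, open below (bore 22 across, 42 deep); hex 37 across to 52 mm; plain round barrel 32 across from 52 to 92 mm (grip it there); thin black connector on top
- port_1 (a point): centre of a port's flat seat, 49 mm above the bench, z up, yaw = manifold's. A steel stub 20 mm across, 40 tall stands on it, top 6 mm tapered to 12 mm, with two sprung detent balls 20 mm up. A sleeve meets them 25 mm above the seat, takes a 10 to 15 N push past them and clicks down on to the seat: then it is home. Ports 1, 2, 3 are 74 mm apart along the manifold's -y
- port_2 (a point): centre of a port's flat seat, 49 mm above the bench, z up, yaw = manifold's. A steel stub 20 mm across, 40 tall stands on it, top 6 mm tapered to 12 mm, with two sprung detent balls 20 mm up. A sleeve meets them 25 mm above the seat, takes a 10 to 15 N push past them and clicks down on to the seat: then it is home. Ports 1, 2, 3 are 74 mm apart along the manifold's -y
- port_3 (a point): centre of a port's flat seat, 49 mm above the bench, z up, yaw = manifold's. A steel stub 20 mm across, 40 tall stands on it, top 6 mm tapered to 12 mm, with two sprung detent balls 20 mm up. A sleeve meets them 25 mm above the seat, takes a 10 to 15 N push past them and clicks down on to the seat: then it is home. Ports 1, 2, 3 are 74 mm apart along the manifold's -y
- vent_wing (a point): middle of the vent cap's grip, on the turning axis, 15 mm above the cap's flat top, 108 mm above the bench when locked. The grip is an upright black wing 48 mm long (along this point's x), 14 thick (its y), 25 tall; the cap below is a fluted black disc 52 mm across, on a brass neck at the manifold's end, 78 mm beyond port 1. The manifold's bar is 60 mm wide, 45 tall, its feet 94 mm wide
- vent_lift (a joint): height of the vent cap in m: 0 locked, -0.008 pressed to the stop, +0.008 popped up and open. A spring pushes it up with 9 N at 0, 0.5 N more per mm pressed (12 N at -0.006), 5 N when popped up
- vent_turn (a joint): turn of the vent cap in rad, anticlockwise from above: 0 locked, 1.08 open (stops at both). A tooth blocks it between about 0.07 and 1.0, either way, unless the cap is held pressed below -0.0045. Let go at 1.08 it pops up; let go at 0 it springs up into its lock
- readout_pivot (a point): middle of the readout's tilt axis, 100 mm above the bench, straight above the swivel axis; it turns with the swivel but does not tilt: its x points out of the readout's back, its y along the tilt axis. The screen faces -x. The stand's round foot is 90 mm across
- readout_handle (a point): middle of the round black handle bar over the readout: 12 mm across, 74 long, parallel to the tilt axis, 110 mm from it, 35 mm clear above the cradle. Pinch it from above; it can turn between the fingers. The readout is a dark handheld digital indicator in an aluminium cradle 78 mm wide between two yoke arms
- readout_tilt (a joint): lean of the readout in rad: 0 upright, grows as its top leans back, away from its screen side; stays where it is left, about 3 N at the handle moves it
- readout_swivel (a joint): swivel of the readout on its foot in rad, anticlockwise from above, counted from the foot's own direction, which is not always square to the bench; stays where it is left, about 2 N at the handle moves it once it leans
- bench_front (a point): a point on the bench's front edge; its x points straight over the bench away from the robot, square to the edge. The readout faces squarely over the front edge when the pivot's x points the same way. A black valve wheel of the tester stands 87 mm behind this point, from 45 mm to its right to 50 mm to its left, 130 mm tall; in front of it the bench is free
- ptfe_tape: bystander: blue roll of thread tape, 52 mm across, 14 mm tall, origin under its centre
- pen_1: bystander: black pen, 145 mm long, lying
- spanner_2: bystander: open-ended spanner, 141 mm long, lying
- blank_1: grey plastic blanking sleeve, round, 40 mm across, 52 tall, 0.12 kg, ribbed upper half, closed flat top; below it is open like a transmitter's sleeve (bore 22 across, 42 deep). Origin: centre of underside, z up, yaw free. At the start it is clicked home on a port stub; a straight pull up of 10 to 15 N frees it. Grip it at 25 to 50 mm height
- blank_2: grey plastic blanking sleeve, round, 40 mm across, 52 tall, 0.12 kg, ribbed upper half, closed flat top; below it is open like a transmitter's sleeve (bore 22 across, 42 deep). Origin: centre of underside, z up, yaw free. At the start it is clicked home on a port stub; a straight pull up of 10 to 15 N frees it. Grip it at 25 to 50 mm height
- blank_3: grey plastic blanking sleeve, round, 40 mm across, 52 tall, 0.12 kg, ribbed upper half, closed flat top; below it is open like a transmitter's sleeve (bore 22 across, 42 deep). Origin: centre of underside, z up, yaw free. At the start it is clicked home on a port stub; a straight pull up of 10 to 15 N frees it. Grip it at 25 to 50 mm height
Things that resemble listed ones, but are neither listed nor needed, are in the scene too. Leave any brown or turquoise look-alike of the blank_1 alone.

How it is judged:
On the way, in this order (a step that is already met when the one before it is completed fails the run):
1. the vent cap has been pressed, turned and has popped up, with every port still blanked and no transmitter on yet (value of joint vent_lift above 0.006 m and height (world z) of each of transmitter_1, transmitter_2, transmitter_3 below 0.035 m and ((horizontal distance between blank_1 and port_1 below 0.003 m and z of blank_1 in the frame of port_1 between -0.003 and 0.003 m) or (horizontal distance between blank_1 and port_2 below 0.003 m and z of blank_1 in the frame of port_2 between -0.003 and 0.003 m) or (horizontal distance between blank_1 and port_3 below 0.003 m and z of blank_1 in the frame of port_3 between -0.003 and 0.003 m)) and ((horizontal distance between blank_2 and port_1 below 0.003 m and z of blank_2 in the frame of port_1 between -0.003 and 0.003 m) or (horizontal distance between blank_2 and port_2 below 0.003 m and z of blank_2 in the frame of port_2 between -0.003 and 0.003 m) or (horizontal distance between blank_2 and port_3 below 0.003 m and z of blank_2 in the frame of port_3 between -0.003 and 0.003 m)) and ((horizontal distance between blank_3 and port_1 below 0.003 m and z of blank_3 in the frame of port_1 between -0.003 and 0.003 m) or (horizontal distance between blank_3 and port_2 below 0.003 m and z of blank_3 in the frame of port_2 between -0.003 and 0.003 m) or (horizontal distance between blank_3 and port_3 below 0.003 m and z of blank_3 in the frame of port_3 between -0.003 and 0.003 m))), for 0.2 s.
2. every transmitter present is home on a port stub, with the vent cap still up (value of joint vent_lift above 0.006 m and ((horizontal distance between transmitter_1 and port_1 below 0.003 m and z of transmitter_1 in the frame of port_1 between -0.003 and 0.003 m) or (horizontal distance between transmitter_1 and port_2 below 0.003 m and z of transmitter_1 in the frame of port_2 between -0.003 and 0.003 m) or (horizontal distance between transmitter_1 and port_3 below 0.003 m and z of transmitter_1 in the frame of port_3 between -0.003 and 0.003 m)) and ((horizontal distance between transmitter_2 and port_1 below 0.003 m and z of transmitter_2 in the frame of port_1 between -0.003 and 0.003 m) or (horizontal distance between transmitter_2 and port_2 below 0.003 m and z of transmitter_2 in the frame of port_2 between -0.003 and 0.003 m) or (horizontal distance between transmitter_2 and port_3 below 0.003 m and z of transmitter_2 in the frame of port_3 between -0.003 and 0.003 m)) and ((horizontal distance between transmitter_3 and port_1 below 0.003 m and z of transmitter_3 in the frame of port_1 between -0.003 and 0.003 m) or (horizontal distance between transmitter_3 and port_2 below 0.003 m and z of transmitter_3 in the frame of port_2 between -0.003 and 0.003 m) or (horizontal distance between transmitter_3 and port_3 below 0.003 m and z of transmitter_3 in the frame of port_3 between -0.003 and 0.003 m))), for 0.2 s.
3. the vent cap is locked down again (value of joint vent_lift between -0.003 and 0.003 m and value of joint vent_turn below 0.15 rad), for 0.2 s.
At the end, for the whole second after the job is handed in: Each transmitter present is home on a port (3 mm in height and off-axis), each other port keeps its blanking sleeve home, sleeves taken off stand upright on the bench; the vent cap is locked (3 mm, turn below 0.15 rad); the readout leans 35 +- 5.7 degrees and faces the front squarely within 6.9 (all of step 3 and ((horizontal distance between transmitter_1 and port_1 below 0.003 m and z of transmitter_1 in the frame of port_1 between -0.003 and 0.003 m) or (horizontal distance between transmitter_1 and port_2 below 0.003 m and z of transmitter_1 in the frame of port_2 between -0.003 and 0.003 m) or (horizontal distance between transmitter_1 and port_3 below 0.003 m and z of transmitter_1 in the frame of port_3 between -0.003 and 0.003 m)) and ((horizontal distance between transmitter_2 and port_1 below 0.003 m and z of transmitter_2 in the frame of port_1 between -0.003 and 0.003 m) or (horizontal distance between transmitter_2 and port_2 below 0.003 m and z of transmitter_2 in the frame of port_2 between -0.003 and 0.003 m) or (horizontal distance between transmitter_2 and port_3 below 0.003 m and z of transmitter_2 in the frame of port_3 between -0.003 and 0.003 m)) and ((horizontal distance between transmitter_3 and port_1 below 0.003 m and z of transmitter_3 in the frame of port_1 between -0.003 and 0.003 m) or (horizontal distance between transmitter_3 and port_2 below 0.003 m and z of transmitter_3 in the frame of port_2 between -0.003 and 0.003 m) or (horizontal distance between transmitter_3 and port_3 below 0.003 m and z of transmitter_3 in the frame of port_3 between -0.003 and 0.003 m)) and ((horizontal distance between transmitter_1 and port_1 below 0.003 m and z of transmitter_1 in the frame of port_1 between -0.003 and 0.003 m) or (horizontal distance between transmitter_2 and port_1 below 0.003 m and z of transmitter_2 in the frame of port_1 between -0.003 and 0.003 m) or (horizontal distance between transmitter_3 and port_1 below 0.003 m and z of transmitter_3 in the frame of port_1 between -0.003 and 0.003 m) or (horizontal distance between blank_1 and port_1 below 0.003 m and z of blank_1 in the frame of port_1 between -0.003 and 0.003 m) or (horizontal distance between blank_2 and port_1 below 0.003 m and z of blank_2 in the frame of port_1 between -0.003 and 0.003 m) or (horizontal distance between blank_3 and port_1 below 0.003 m and z of blank_3 in the frame of port_1 between -0.003 and 0.003 m)) and ((horizontal distance between transmitter_1 and port_2 below 0.003 m and z of transmitter_1 in the frame of port_2 between -0.003 and 0.003 m) or (horizontal distance between transmitter_2 and port_2 below 0.003 m and z of transmitter_2 in the frame of port_2 between -0.003 and 0.003 m) or (horizontal distance between transmitter_3 and port_2 below 0.003 m and z of transmitter_3 in the frame of port_2 between -0.003 and 0.003 m) or (horizontal distance between blank_1 and port_2 below 0.003 m and z of blank_1 in the frame of port_2 between -0.003 and 0.003 m) or (horizontal distance between blank_2 and port_2 below 0.003 m and z of blank_2 in the frame of port_2 between -0.003 and 0.003 m) or (horizontal distance between blank_3 and port_2 below 0.003 m and z of blank_3 in the frame of port_2 between -0.003 and 0.003 m)) and ((horizontal distance between transmitter_1 and port_3 below 0.003 m and z of transmitter_1 in the frame of port_3 between -0.003 and 0.003 m) or (horizontal distance between transmitter_2 and port_3 below 0.003 m and z of transmitter_2 in the frame of port_3 between -0.003 and 0.003 m) or (horizontal distance between transmitter_3 and port_3 below 0.003 m and z of transmitter_3 in the frame of port_3 between -0.003 and 0.003 m) or (horizontal distance between blank_1 and port_3 below 0.003 m and z of blank_1 in the frame of port_3 between -0.003 and 0.003 m) or (horizontal distance between blank_2 and port_3 below 0.003 m and z of blank_2 in the frame of port_3 between -0.003 and 0.003 m) or (horizontal distance between blank_3 and port_3 below 0.003 m and z of blank_3 in the frame of port_3 between -0.003 and 0.003 m)) and (height (world z) of blank_1 above 0.04 m or (height (world z) of blank_1 below 0.006 m and angle between blank_1's own z axis and vertical below 0.1 rad)) and (height (world z) of blank_2 above 0.04 m or (height (world z) of blank_2 below 0.006 m and angle between blank_2's own z axis and vertical below 0.1 rad)) and (height (world z) of blank_3 above 0.04 m or (height (world z) of blank_3 below 0.006 m and angle between blank_3's own z axis and vertical below 0.1 rad)) and linear speed of each of transmitter_1, transmitter_2, transmitter_3, blank_1, blank_2, blank_3 below 0.02 m/s and value of joint readout_tilt between 0.511 and 0.711 rad and angle between the x axis of readout_pivot and the x axis of bench_front, either way round below 0.12 rad); the robot touches nothing.
It fails at once if a bystander (tape roll, pen or spanner) is moved more than 3 cm (distance of any of ptfe_tape, pen_1, spanner_2 from where it was at the start of the episode above 0.03 m).
Of transmitter_1, transmitter_2, transmitter_3 only 2 to 3 are there at a start; the rules pass over those that are not, and their reading is None.
At some moment in a run one of transmitter_1, transmitter_2, transmitter_3 may be knocked a few centimetres aside while the robot is not near it.
It also fails if it takes over 210 s, if anything falls off the work surface, if the arm or the gripper's body presses on something with over 40 N, if the wrist force passes 120 N, or if a joint passes its speed limit or range.

ROBOT

A 6-joint arm with a two-finger parallel gripper is mounted at the origin on a cart in front of the work surface, level with it; the furniture and walls round the work are solid. World frame = base frame: x ahead of the robot, y to its left, z up, the work surface at z = 0. Lengths are in m, angles in rad, forces in N, time in s.
With the tool pointing down it reaches from about 0.25 to 0.775 m from the base axis. Payload 4 kg.
Tool frame: the origin (TCP) lies at the very end of the fingers, on their centre line; the grasp point (between the pads) lies 19 mm behind it (robot.pinch_z is the distance from the TCP to the grasp point, in m); z points along the fingers, y is the line along which they close (so a half turn about z gives the same grasp; the last joint's range is limited). The gripper opens to 94 mm and grips with 3 to 60 N. Pads are 16 mm wide; open, the fingers measure 119 mm over their backs; the gripper's body (75 mm by 177 mm) begins 78 mm behind the grasp point.
Start: joints at [-0.103, 0.087, 1.371, -0, 1.684, -0.103], TCP at [0.55, -0, 0.206] pointing down, gripper open.
Joint ranges: [-3.1, 3.1], [-0.76, 2.03], [0.27, 2.55], [-1.08, 4.22], [0.17, 2.65], [-2.57, 2.57]. Speed limits (rad/s): [2.79, 2.79, 3.14, 3.14, 3.14, 3.14].

INTERFACE

Orientations are given as [roll, pitch, yaw] about the fixed x, y, z axes, in that order (R = Rz(yaw) Ry(pitch) Rx(roll)).
In Python, from bench import robot gives the robot as it stands.
- The arm moves only by the tool arm_command, never from a script. Its argument "targets" is one flat list of numbers, 7 for each row, row after row: the turn, a rotation vector about the tool's x, y, z in degrees, then the shift along the tool's x, y, z in mm, then the closure, from -1 (fully open) to 1 (shut). In form: [ax, ay, az, x, y, z, hand, ax, ay, az, x, y, z, hand, ...]. A call has 1 to 20 rows; each row is the pose to reach, as a shift and turn from the pose commanded when the call began, along the tool's axes at that moment; what a row does not reach only later rows make up. A row lasts 1/10 s, in which the tool goes at most 50 mm and 8.59 degrees, less where a joint would pass 70% of its speed; a pose out of reach is approached as far as the arm can. A call with a gripper value outside its range is refused whole. The fingers move at their own pace and stop on an object; the grip force is fixed at half the most. Time passes only in rows, so rows that repeat a pose let the fingers close. It gives the time, the measured TCP pose, the force, the opening and the grip force at its end, in the units of the state.
- robot.get_obs(): the state, without advancing time (a new reading comes with each control period).
- robot.snapshot(name): name is "scene" or "side" or "wrist"; returns a dict with "color" (480x640x3 uint8, red, green, blue), "range_z" (480x640 float32, m along the optical axis (not along the pixel's ray), 0 where there is no reading), "fx", "fy", "cx", "cy" (pixels), "T" (4x4, takes a point from camera to world coordinates); the wrist camera has in their place "T_tool_cam" (4x4, takes a point from camera to tool coordinates, whose origin is the TCP and whose axes are the flange's). Camera axes: x right, y down, z forward; pixel columns grow to the right and rows downward; lengths in m; the calibration is good to about 2 mm. A picture is of the moment at which its call begins: read the wrist's pose just before it.
- robot.close_job(): hands the job in; it is judged then, once.
The state is a dict: "time": time; "joint_positions": joint angles; "qvel": joint speeds; "joint_torque": joint torques, N m; "tool_pos": TCP position; "ee_rot": TCP orientation; "wrist_force": force on the tool from outside, world axes, zero at the start; "wrist_torque": the same for the moment, N m; "width": finger opening in m; "finger_force": force on a finger pad.
Only numpy, scipy, OpenCV 4.12 (cv2) and the standard library are available. Lean on these libraries where they do the work, as an engineer would, in place of code of your own. Each camera call takes 0.05 s, during which the arm holds its last target. There are 200 camera calls.

## Working session

There is one attempt and no reset: what is moved stays moved. The work goes in short steps, Python scripts to look and compute and a tool call to move; the robot and the scene stay as the last step left them, time stands still between calls to the robot, and variables do not carry over. Pictures are saved under pics/ and viewed, at most 14 in all, crops included, and the job is handed in when it is done.

Besides the shell and the picture viewer there is one more tool, called by a JSON object that holds its "op" and its "data", one argument or row to a line. arm_command: Moves the arm, as the interface text tells. Its arguments: {"type":"object","properties":{"targets":{"type":"array"}},"required":["targets"]}

```bash
mkdir -p pics; cat > h.py <<'E'
import numpy as np, cv2
from scipy.spatial.transform import Rotation as R
from bench import robot
def snap(n,f=None):
    o=robot.get_obs(); s=robot.snapshot(n)
    if 'T_tool_cam' in s:
        T=np.eye(4);T[:3,:3]=R.from_euler('xyz',o['ee_rot']).as_matrix();T[:3,3]=o['tool_pos'];s['T']=T@s['T_tool_cam']
    if f: cv2.imwrite('pics/'+f,s['color'][:,:,::-1])
    return s
def cloud(s):
    v,u=np.mgrid[0:480,0:640];z=s['range_z']
    p=np.stack([(u-s['cx'])/s['fx']*z,(v-s['cy'])/s['fy']*z,z],-1)
    return p@s['T'][:3,:3].T+s['T'][:3,3]
def ray(s,u,v,h):
    d=s['T'][:3,:3]@np.array([(u-s['cx'])/s['fx'],(v-s['cy'])/s['fy'],1]);o=s['T'][:3,3]
    return o+d*(h-o[2])/d[2]
E
python3 - <<'E'
from h import *
for n in ('scene','side','wrist'):
    s=snap(n,n+'0.png');print(n,s['T'].round(3).tolist(),s['fx'],s['cx'],s['cy'])
    np.save(n+'0.npy',cloud(s))
o=robot.get_obs();print(o); print(robot.pinch_z)
E
```

```text
scene [[0.775, -0.327, 0.54, -0.393], [-0.632, -0.396, 0.667, -1.334], [-0.004, -0.858, -0.514, 1.068], [0.0, 0.0, 0.0, 1.0]] 563.690966738217 316.2475764710876 237.73348021154365
side [[-0.849, -0.233, 0.474, 0.009], [-0.528, 0.378, -0.76, 0.851], [-0.001, -0.896, -0.444, 0.706], [0.0, 0.0, 0.0, 1.0]] 468.7652100219191 321.21700901405245 240.89198451251076
wrist [[1.0, 0.001, -0.002, 0.55], [0.0, -0.973, -0.233, 0.069], [-0.002, 0.233, -0.973, 0.384], [0.0, 0.0, 0.0, 1.0]] 371.72780234024606 319.43494783942106 240.43723410121362
{'time': 0.15, 'joint_positions': array([-1.03129158e-01,  8.77870223e-02,  1.37187316e+00,  1.52739034e-05,
        1.68360262e+00, -1.03115523e-01]), 'qvel': array([ 0.00080077, -0.00156435, -0.00679917,  0.00054064, -0.00162295,
       -0.0007535 ]), 'joint_torque': array([ 1.24418581e-03, -3.40636396e+01, -3.02795255e+01,  7.18983379e-02,
        3.04441026e-02, -1.11468453e-04]), 'tool_pos': array([5.49587967e-01, 2.73378080e-05, 2.04589293e-01]), 'ee_rot': array([-3.13993293e+00, -1.87012748e-04,  1.57078424e+00]), 'wrist_force': array([0.38329109, 0.36010065, 0.7797385 ]), 'wrist_torque': array([-0.02176343, -0.05693042,  0.01758124]), 'finger_force': 0.0, 'width': 0.09417804629252109}
0.0188
```

View pics/scene0.png

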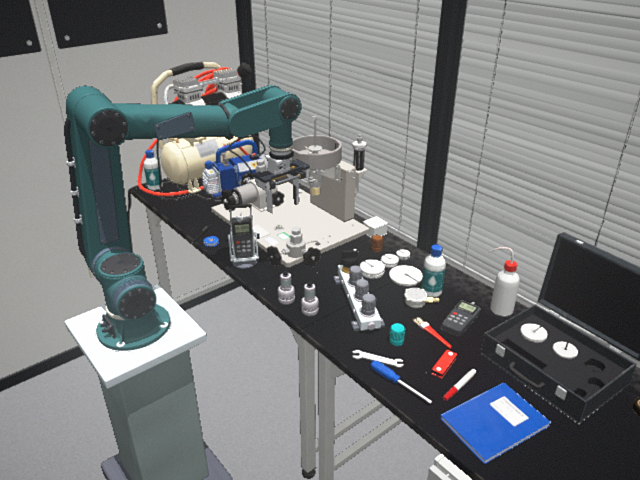

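View pics/side0.png

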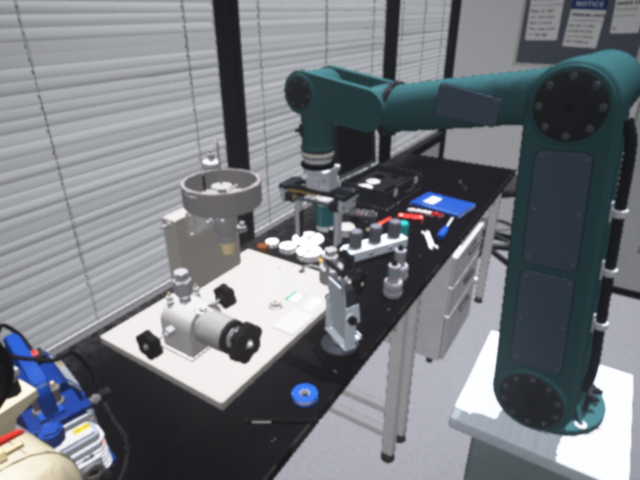

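Scene: two transmitters at (287,290) and (310,298), manifold with three grey blanks at (355,275)–(370,305), readout at (243,235), turquoise look-alike at (398,335), tape at (210,241). Enlarging next.

```bash
python3 - <<'E'
import cv2
a=cv2.imread('pics/scene0.png')[200:400,190:460]
cv2.imwrite('pics/c0.png',cv2.resize(a,None,fx=2.96,fy=2.96,interpolation=cv2.INTER_CUBIC))
E
```

```text
(no output)
```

View pics/c0.png

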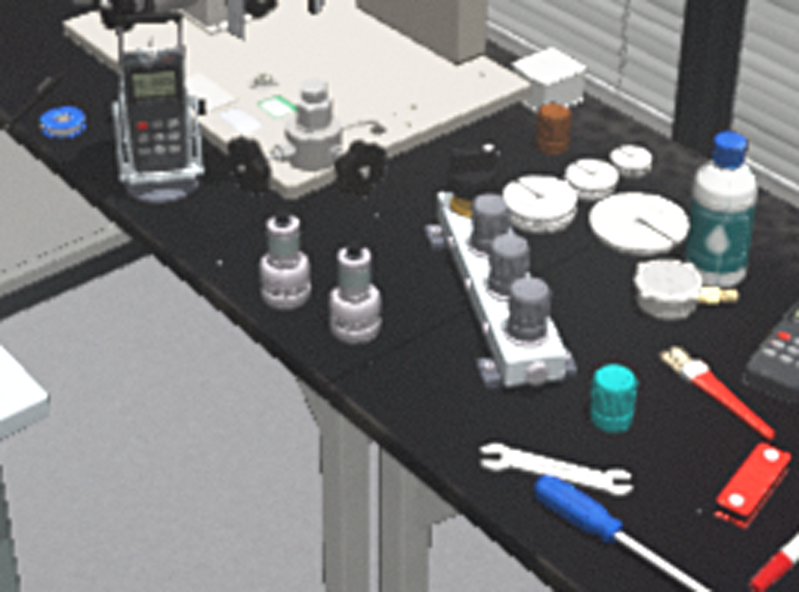

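View pics/wrist0.png

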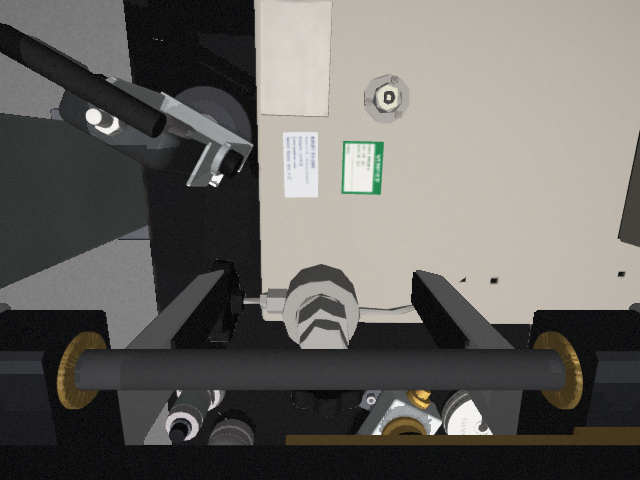

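Wrist view: handle bar of the readout at (90,80), tester fitting at (320,310); the arm hides the vent cap from the scene camera. Now measure positions.

```bash
python3 - <<'E'
from h import *
P=np.load('scene0.npy')
for n,u,v in [('t1top',286,274),('t1sl',287,296),('t2top',309,286),('t2sl',310,305),('b1',355.5,268),('b2',362.6,282),('b3',369,297),('vent?',350,252),('rd',242,230),('tape',211,241),('turq',398,330),('wheelL',273,254),('wheelR',311,257),('handle',237,207),('spL',354,355),('spR',400,363)]:
    print(n,P[int(v),int(u)].round(3))
# height map peaks near manifold: points in region
m=(P[...,0]>.35)&(P[...,0]<.75)&(P[...,1]>-.35)&(P[...,1]<.25)&(P[...,2]>.02)&(P[...,2]<.16)
H=np.zeros((300,200),np.uint8)
q=P[m];i=((.25-q[:,1])/.6*300).astype(int);j=((q[:,0]-.35)/.4*200).astype(int)
np.maximum.at(H,(np.clip(i,0,299),np.clip(j,0,199)),(q[:,2]/.16*255).astype(np.uint8))
Q=np.load('side0.npy');print(Q.shape)
m=(Q[...,0]>.2)&(Q[...,0]<.75)&(Q[...,1]>-.35)&(Q[...,1]<.25)&(Q[...,2]>.02)&(Q[...,2]<.16)
q=Q[m];H2=np.zeros((300,275),np.uint8)
np.maximum.at(H2,(np.clip(((.25-q[:,1])/.6*300).astype(int),0,299),np.clip(((q[:,0]-.2)/.55*275).astype(int),0,274)),(q[:,2]/.16*255).astype(np.uint8))
H=cv2.copyMakeBorder(H,0,0,75,0,cv2.BORDER_CONSTANT)
cv2.imwrite('pics/H.png',cv2.applyColorMap(cv2.resize(np.hstack([H,H2]),None,fx=1.45,fy=2,interpolation=cv2.INTER_NEAREST),cv2.COLORMAP_JET))
a=cv2.imread('pics/side0.png')[180:430,230:450]
cv2.imwrite('pics/c1.png',cv2.resize(a,None,fx=2.4,fy=2.4,interpolation=cv2.INTER_CUBIC))
E
```

```text
t1top [ 0.42  -0.186  0.101]
t1sl [ 0.41  -0.201  0.032]
t2top [ 0.442 -0.269  0.093]
t2sl [ 0.43  -0.288  0.04 ]
b1 [ 0.602 -0.294  0.101]
b2 [ 0.568 -0.362  0.101]
b3 [ 0.534 -0.428  0.101]
vent? [ 0.635 -0.235  0.117]
rd [0.43  0.069 0.137]
tape [0.41  0.26  0.013]
turq [ 0.537 -0.543  0.053]
wheelL [ 0.46  -0.061  0.095]
wheelR [ 0.547 -0.148  0.091]
handle [0.433 0.093 0.212]
spL [ 0.418 -0.496 -0.002]
spR [ 0.489 -0.601  0.002]
(480, 640, 3)
```

View pics/c1.png

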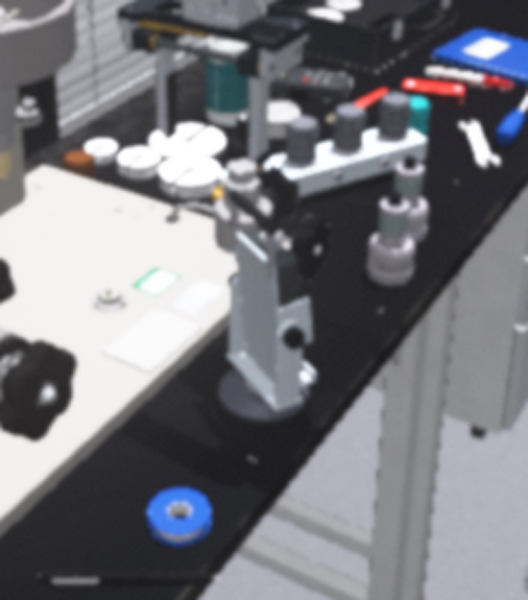

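{"op": "arm_command", "data": {
  "targets": [0, 0, 0, 0, 0, -50, -1, 0, 0, 0, 0, 0, -100, -1, 0, 0, 0, -50, -10, -150, -1, 0, 0, 0, -100, -20, -150, -1, 0, 0, 0, -150, -20, -150, -1, 0, 0, 0, -200, -20, -150, -1, 0, 0, 0, -250, -20, -150, -1, 0, 0, 0, -260, -20, -150, -1, 0, 0, 0, -260, -20, -150, -1, 0, 0, 0, -260, -20, -150, -1]
}}

```text
time: 1.15
tool_pos: [0.5299, -0.2602, 0.3547]
ee_rot: [-3.14, -0.001, 1.57]
wrist_force: [-0.3, 0.4, -1.0]
width: 0.0938
finger_force: 0.0
```

```bash
python3 - <<'E'
from h import *
s=snap('wrist','w1.png');np.save('w1.npy',cloud(s));o=robot.get_obs();print(o['tool_pos'],o['ee_rot'],o['time'])
np.savez('w1s.npz',**{k:s[k] for k in('color','range_z','fx','fy','cx','cy','T')})
E
```

```text
[ 0.53002054 -0.25935603  0.35529494] [-3.14129610e+00 -8.87976988e-04  1.57128232e+00] 1.2
```

View pics/w1.png

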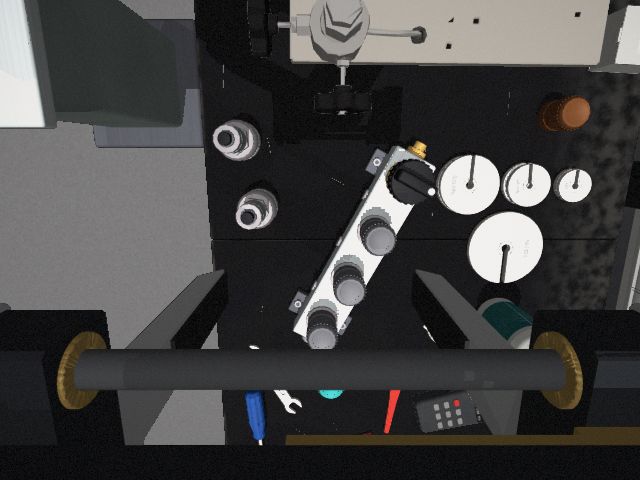

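Wrist view shows vent cap (411,183), blanks (378,237), (349,286), (322,330), transmitters (232,140), (252,212); only two transmitters on the bench.

```bash
python3 - <<'E'
from h import *
P=np.load('w1.npy');s=np.load('w1s.npz')
def reg(n,c,r,z0,z1):
    m=(np.hypot(P[...,0]-c[0],P[...,1]-c[1])<r)&(P[...,2]>z0)&(P[...,2]<z1)
    m[345:]=0
    q=P[m]
    if len(q)<8: print(n,len(q));return
    (x,y),(w,h),a=cv2.minAreaRect(q[:,:2].astype(np.float32)); 
    print(n,len(q),'med',np.median(q,0).round(4),'rect',(round(x,4),round(y,4)),round(w,4),round(h,4),round(a,1))
for k,(u,v) in dict(v=(411,183),b1=(378,237),b2=(349,286),b3=(322,330),t1=(229,138),t2=(249,214)).items(): print(k,P[v,u].round(4),s['color'][v,u])
for n,(u,v) in dict(b1=(378,237),b2=(349,286),b3=(322,330)).items(): reg(n,P[v,u,:2],.03,.095,.107)
reg('wing',P[183,411,:2],.035,.112,.128)
reg('cap',P[183,411,:2],.035,.085,.10)
for n,(u,v) in dict(t1=(229,138),t2=(249,214)).items(): reg(n+'barreltop',P[v,u,:2],.03,.088,.098);reg(n+'top',P[v,u,:2],.03,.098,.11);reg(n+'sleeve',P[v,u,:2],.05,.037,.049)
a=s['color'][110:370,200:460,::-1]
cv2.imwrite('pics/c2.png',cv2.resize(a,None,fx=2.3,fy=2.3,interpolation=cv2.INTER_CUBIC))
E
```

```text
v [ 0.6316 -0.2256  0.1175] [55 54 58]
b1 [ 0.6003 -0.2914  0.0984] [143 144 150]
b2 [ 0.5665 -0.3537  0.0986] [147 146 152]
b3 [ 0.5331 -0.4121  0.1009] [141 140 147]
t1 [ 0.4292 -0.1768  0.1049] [49 46 48]
t2 [ 0.4475 -0.2625  0.104 ] [60 59 59]
b1 846 med [ 0.6018 -0.2945  0.0999] rect (0.6027, -0.2954) 0.0397 0.0402 51.7
b2 758 med [ 0.5676 -0.3591  0.0996] rect (0.5676, -0.3604) 0.0399 0.0389 18.9
b3 548 med [ 0.5331 -0.4206  0.0993] rect (0.5327, -0.4195) 0.0291 0.04 87.9
wing 548 med [ 0.6378 -0.2264  0.1185] rect (0.6389, -0.2265) 0.0141 0.0478 61.9
cap 1087 med [ 0.6369 -0.2251  0.0937] rect (0.638, -0.226) 0.0539 0.0516 70.5
t1barreltop 465 med [ 0.4257 -0.1774  0.0922] rect (0.423, -0.177) 0.0299 0.0311 90.0
t1top 154 med [ 0.4236 -0.1768  0.1041] rect (0.4229, -0.1766) 0.014 0.0144 46.8
t1sleeve 549 med [ 0.4345 -0.1783  0.0433] rect (0.4261, -0.1777) 0.0513 0.0444 78.8
t2barreltop 400 med [ 0.4467 -0.2646  0.0921] rect (0.4443, -0.2672) 0.0304 0.0311 44.8
t2top 135 med [ 0.4449 -0.2672  0.1038] rect (0.4443, -0.2673) 0.014 0.014 40.3
t2sleeve 488 med [ 0.4552 -0.2564  0.0431] rect (0.4467, -0.2651) 0.0436 0.0507 41.2
```

View pics/c2.png

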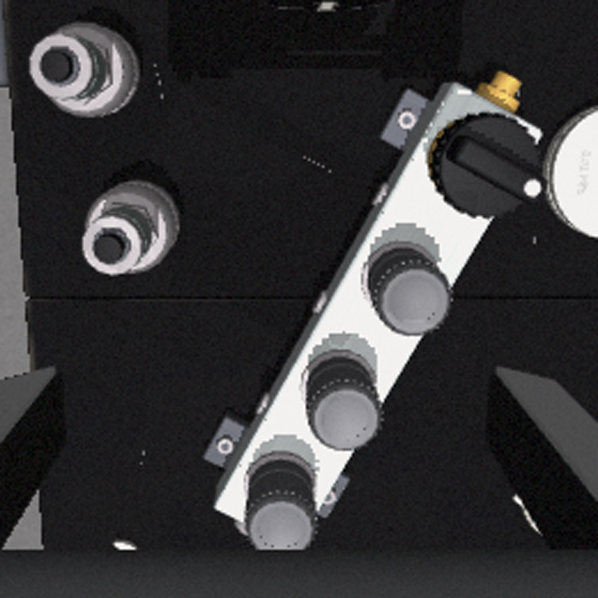

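{"op": "arm_command", "data": {
  "targets": [0, 0, 8, 3, 9, 20, -0.5, 0, 0, 16, 6, 18, 40, 0, 0, 0, 24, 9, 27, 60, 0.3, 0, 0, 32, 12, 36, 80, 0.3, 0, 0, 40, 15, 45, 100, 0.3, 0, 0, 48, 18, 54, 120, 0.3, 0, 0, 56, 21, 63, 130, 0.3, 0, 0, 64, 24, 72, 140, 0.3, 0, 0, 72, 27, 81, 150, 0.3, 0, 0, 80, 30, 90, 160, 0.3, 0, 0, 88, 32, 100, 170, 0.3, 0, 0, 96, 33.5, 109, 180, 0.3, 0, 0, 104, 33.5, 109, 185, 0.3, 0, 0, 112, 33.5, 109, 190, 0.3, 0, 0, 118, 33.5, 109, 195, 0.3, 0, 0, 118, 33.5, 109, 195, 0.3, 0, 0, 118, 33.5, 109, 195, 0.3]
}}

```text
time: 2.9
tool_pos: [0.6393, -0.225, 0.161]
ee_rot: [-3.141, -0.0, -0.485]
wrist_force: [-0.3, -0.3, 1.2]
width: 0.033
finger_force: 0.0
```

```bash
cat >> h.py <<'E'
def rect(P,c,r,z0,z1,m0=None):
    m=(np.hypot(P[...,0]-c[0],P[...,1]-c[1])<r)&(P[...,2]>z0)&(P[...,2]<z1)
    q=P[m]
    if len(q)<8: return len(q)
    (x,y),(w,h),a=cv2.minAreaRect(q[:,:2].astype(np.float32))
    return len(q),np.median(q[:,2]).round(4),(round(x,4),round(y,4)),round(w,4),round(h,4),round(a,1)
def st():
    o=robot.get_obs();print('t',round(o['time'],2),'pos',o['tool_pos'].round(4),'rot_deg',np.degrees(o['ee_rot']).round(2),'F',o['wrist_force'].round(1),'w',round(o['width'],4),'q6',o['joint_positions'][5].round(2))
E
python3 - <<'E'
from h import *
st()
s=snap('wrist','w2.png');P=cloud(s)
print(rect(P,(.639,-.2265),.03,.112,.128),rect(P,(.6027,-.2954),.03,.095,.105))
E
```

```text
t 2.9 pos [ 0.6393 -0.225   0.161 ] rot_deg [-1.7999e+02 -2.0000e-02 -2.7760e+01] F [-0.3 -0.3  1.2] w 0.033 q6 1.63
(1613, np.float64(0.1187), (0.6392, -0.2275), 0.0136, 0.0476, 62.1) (2670, np.float64(0.0999), (0.6026, -0.2955), 0.0401, 0.0407, 45.2)
```

View pics/w2.png

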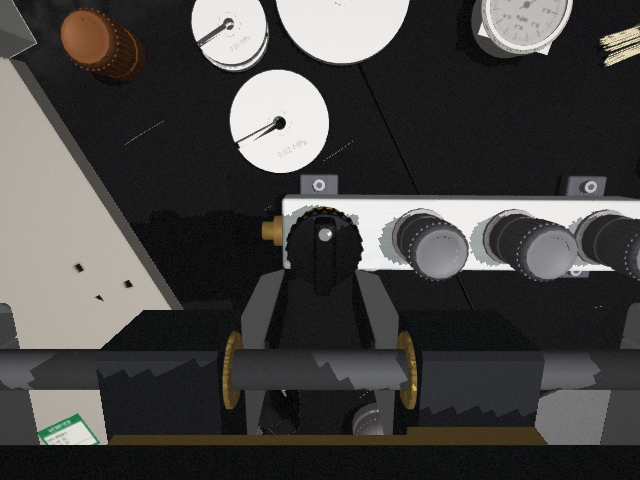

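Wing (325,250) lies between the fingers. Descend and grip.

{"op": "arm_command", "data": {
  "targets": [0, 0, 0, 1, 2, 20, 0.3, 0, 0, 0, 1, 2, 40, 0.3, 0, 0, 0, 1, 2, 55, 0.3, 0, 0, 0, 1, 2, 64, 0.3, 0, 0, 0, 1, 2, 64, 0.6, 0, 0, 0, 1, 2, 64, 1, 0, 0, 0, 1, 2, 64, 1, 0, 0, 0, 1, 2, 64, 1]
}}

```text
time: 3.75
tool_pos: [0.6397, -0.2288, 0.0978]
ee_rot: [-3.141, -0.002, -0.489]
wrist_force: [-0.5, 1.0, 1.4]
width: 0.0137
finger_force: 30.0
```

{"op": "arm_command", "data": {
  "targets": [0, 0, 0, 0, 0, 3, 1, 0, 0, 0, 0, 0, 6, 1, 0, 0, 0, 0, 0, 8, 1, 0, 0, 0, 0, 0, 8, 1, 0, 0, 0, 0, 0, 8, 1]
}}

```text
time: 4.25
tool_pos: [0.6397, -0.2289, 0.0927]
ee_rot: [-3.141, -0.004, -0.488]
wrist_force: [-2.6, 2.2, 10.2]
width: 0.0139
finger_force: 30.0
```

{"op": "arm_command", "data": {
  "targets": [0, 0, 0, 0, 0, 2, 1, 0, 0, 0, 0, 0, 3, 1, 0, 0, 0, 0, 0, 3, 1]
}}

```text
time: 4.55
tool_pos: [0.6398, -0.2288, 0.0901]
ee_rot: [-3.141, -0.004, -0.488]
wrist_force: [-3.3, 2.8, 11.6]
width: 0.0138
finger_force: 30.0
```

{"op": "arm_command", "data": {
  "targets": [0, 0, -4, 0, 0, 1, 1, 0, 0, -12, 0, 0, 1, 1, 0, 0, -20, 0, 0, 1, 1, 0, 0, -28, 0, 0, 1, 1, 0, 0, -36, 0, 0, 1, 1, 0, 0, -44, 0, 0, 1, 1, 0, 0, -52, 0, 0, 1, 1, 0, 0, -59, 0, 0, 1, 1, 0, 0, -64, 0, 0, 1, 1, 0, 0, -64, 0, 0, 1, 1]
}}

```text
time: 5.55
tool_pos: [0.6398, -0.2279, 0.0894]
ee_rot: [3.14, -0.003, 0.629]
wrist_force: [-4.0, 3.0, 13.0]
width: 0.0138
finger_force: 30.2
```

{"op": "arm_command", "data": {
  "targets": [0, 0, 1, 0, 0, -6, 1, 0, 0, 1, 0, 0, -12, 1, 0, 0, 1, 0, 0, -15, 0.3, 0, 0, 1, 0, 0, -15, 0.3, 0, 0, 1, 0, 0, -15, 0.3, 0, 0, 1, 0, 0, -50, 0.3, 0, 0, 1, 0, 0, -85, 0.3, 0, 0, 1, 0, 0, -85, 0.3]
}}

```text
time: 6.35
tool_pos: [0.6412, -0.2299, 0.1752]
ee_rot: [3.133, -0.005, 0.611]
wrist_force: [0.2, -0.4, 0.1]
width: 0.0331
finger_force: 0.0
```

```bash
python3 - <<'E'
from h import *
st()
s=snap('wrist','w3.png');P=cloud(s)
print(rect(P,(.639,-.2265),.03,.118,.14),rect(P,(.639,-.2265),.03,.095,.11),rect(P,(.6027,-.2954),.025,.095,.105),rect(P,(.5676,-.3604),.025,.095,.105),P[200:300,300:340][...,2].max())
E
```

```text
t 6.35 pos [ 0.6412 -0.2299  0.1752] rot_deg [179.53  -0.28  34.99] F [ 0.2 -0.4  0.1] w 0.0331 q6 0.53
(1533, np.float64(0.1257), (0.6397, -0.2267), 0.047, 0.014, 33.8) (2783, np.float64(0.1009), (0.6401, -0.2264), 0.0517, 0.0537, 28.1) (652, np.float64(0.0996), (0.599, -0.2833), 0.0271, 0.0184, 46.7) (53, np.float64(0.0976), (0.5535, -0.3482), 0.0177, 0.0032, 47.7) 0.3548454724566522
```

Vent popped up (+7–8 mm, turned 62°). Now helper for moves, and check tall obstacles.

```bash
cat >> h.py <<'E'
def go(x,y,z,tooly):
    "tool shift(mm) and rotvec(deg) to a tool-down pose with tool y at angle tooly (deg, world)"
    o=robot.get_obs();C=R.from_euler('xyz',o['ee_rot'])
    T=R.from_euler('xyz',[np.pi,0,np.radians(tooly+90)])
    rv=np.degrees((C.inv()*T).as_rotvec()); d=C.inv().apply(np.array([x,y,z])-o['tool_pos'])*1000
    print('rot',rv.round(1),'shift',d.round(1),'d1mm_up',(C.inv().apply([0,0,1])).round(3))
E
python3 - <<'E'
from h import *
P=np.load('scene0.npy')
m=(P[...,2]>.13)&(P[...,0]>.35)&(P[...,0]<.85)&(P[...,1]>-.6)&(P[...,1]<-.1)
q=P[m]
for k in np.unique((q[:,:2]/.05).round(),axis=0): print(k*.05,q[(q[:,:2]/.05).round().tolist()==k][:,2].max().round(2) if 0 else '',end=' ')
st();go(.6027,-.2955,.175,-28.4)
E
```

```text
[ 0.75 -0.45]  [ 0.8  -0.45]  [ 0.8 -0.4]  t 6.4 pos [ 0.6402 -0.2294  0.1722] rot_deg [ 1.7974e+02 -1.5000e-01  3.4990e+01] F [ 0.1 -0.6 -0.7] w 0.033 q6 0.53
rot [  0.3  -0.1 -26.6] shift [-68.6  32.7  -2.9] d1mm_up [ 0.003  0.005 -1.   ]
```

{"op": "arm_command", "data": {
  "targets": [0, 0, -8, -17, 8, 0, -0.5, 0, 0, -16, -34, 16, 0, -1, 0, 0, -22, -52, 24, 0, -1, 0, 0, -26.6, -68.6, 32.7, 0, -1, 0, 0, -26.6, -68.6, 32.7, 30, -1, 0, 0, -26.6, -68.6, 32.7, 60, -1, 0, 0, -26.6, -68.6, 32.7, 85, -1, 0, 0, -26.6, -68.6, 32.7, 102, -1, 0, 0, -26.6, -68.6, 32.7, 102, -0.5, 0, 0, -26.6, -68.6, 32.7, 102, 0.3, 0, 0, -26.6, -68.6, 32.7, 102, 1, 0, 0, -26.6, -68.6, 32.7, 102, 1, 0, 0, -26.6, -68.6, 32.7, 102, 1]
}}

```text
time: 7.7
tool_pos: [0.6022, -0.2952, 0.0689]
ee_rot: [3.139, 0.0, 1.075]
wrist_force: [0.7, 0.3, -0.0]
width: 0.0577
finger_force: 0.0
```

{"op": "arm_command", "data": {
  "targets": [0, 0, 0, 0, 0, 0, 1, 0, 0, 0, 0, 0, 0, 1, 0, 0, 0, 0, 0, 0, 1, 0, 0, 0, 0, 0, 0, 1, 0, 0, 0, 0, 0, 0, 1, 0, 0, 0, 0, 0, -3, 1, 0, 0, 0, 0, 0, -6, 1, 0, 0, 0, 0, 0, -10, 1, 0, 0, 0, 0, 0, -14, 1, 0, 0, 0, 0, 0, -20, 1, 0, 0, 0, 0, 0, -40, 1, 0, 0, 0, 0, 0, -60, 1, 0, 0, 0, 0, 0, -80, 1, 0, 0, 0, 0, 0, -95, 1, 0, 0, 0, 0, 0, -95, 1]
}}

```text
time: 9.2
tool_pos: [0.6024, -0.2954, 0.1664]
ee_rot: [3.136, 0.0, 1.075]
wrist_force: [-0.3, -0.1, -1.3]
width: 0.039
finger_force: 30.0
```

```bash
python3 - <<'E'
from h import *
st()
s=snap('wrist','w4.png');P=cloud(s)
for i in range(150,320,15):print(i,P[i,320].round(3))
go(.43,-.42,.13,-28.4)
E
```

```text
t 9.2 pos [ 0.6024 -0.2954  0.1664] rot_deg [1.797e+02 2.000e-02 6.160e+01] F [-0.3 -0.1 -1.3] w 0.039 q6 -0.04
150 [ 0.635 -0.235  0.125]
165 [ 0.631 -0.243  0.101]
180 [ 0.625 -0.255  0.045]
195 [ 0.619 -0.266  0.045]
210 [ 0.614 -0.276  0.048]
225 [ 0.608 -0.287  0.049]
240 [ 0.606 -0.289  0.088]
255 [ 0.611 -0.279  0.168]
270 [ 0.611 -0.279  0.194]
285 [ 0.609 -0.282  0.201]
300 [ 0.606 -0.289  0.199]
315 [ 0.603 -0.295  0.199]
rot [0.1 0.  0. ] shift [-191.6  -91.8   34.1] d1mm_up [-0.     0.002 -1.   ]
```

View pics/w4.png

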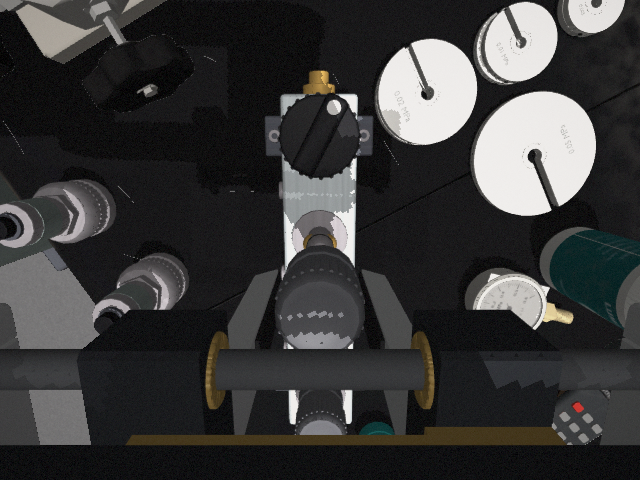

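Blank is held (top z 0.199), stub bare at (320,240).

{"op": "arm_command", "data": {
  "targets": [0, 0, 0, -35, -17, 0, 1, 0, 0, 0, -75, -36, 0, 1, 0, 0, 0, -115, -55, 0, 1, 0, 0, 0, -155, -74, 0, 1, 0, 0, 0, -185, -88, 0, 1, 0, 0, 0, -191.6, -91.8, 30, 1, 0, 0, 0, -191.6, -91.8, 65, 1, 0, 0, 0, -191.6, -91.8, 100, 1, 0, 0, 0, -191.6, -91.8, 125, 1, 0, 0, 0, -191.6, -91.8, 138, 1, 0, 0, 0, -191.6, -91.8, 144, 1, 0, 0, 0, -191.6, -91.8, 146, 1, 0, 0, 0, -191.6, -91.8, 146, 1]
}}

```text
time: 10.55
tool_pos: [0.4299, -0.4199, 0.0181]
ee_rot: [3.141, 0.0, 1.075]
wrist_force: [-1.5, 1.3, 2.6]
width: 0.0393
finger_force: 30.0
```

{"op": "arm_command", "data": {
  "targets": [0, 0, 0, 0, 0, -1, 0.3, 0, 0, 0, 0, 0, -1, -0.2, 0, 0, 0, 0, 0, -1, -0.2, 0, 0, 0, 0, 0, -1, -0.2, 0, 0, 0, 0, 0, -30, -0.2, 0, 0, 0, 0, 0, -75, -0.2, 0, 0, 0, 0, 0, -120, -0.2, 0, 0, 0, 20, -20, -160, -0.6, 0, 0, 0, 40, -45, -200, -1, 0, 0, 0, 65, -69, -230, -1, 0, 0, 0, 65, -69, -230, -1, 0, 0, 0, 65, -69, -230, -1]
}}

```text
time: 11.75
tool_pos: [0.4002, -0.3299, 0.2476]
ee_rot: [3.138, 0.001, 1.076]
wrist_force: [0.3, -0.2, -1.9]
width: 0.0921
finger_force: 0.0
```

```bash
python3 - <<'E'
from h import *
st()
s=snap('wrist','w5.png');P=cloud(s)
for c in ((.423,-.1767),(.4443,-.2672)):print(rect(P,c,.05,.098,.112),rect(P,c,.05,.087,.097))
print('blank',rect(P,(.43,-.42),.04,.045,.06))
go(.4443,-.2672,.16,-28.4)
E
```

```text
t 11.75 pos [ 0.4002 -0.3299  0.2476] rot_deg [1.7981e+02 8.0000e-02 6.1640e+01] F [ 0.3 -0.2 -1.9] w 0.0921 q6 -0.3
(321, np.float64(0.1042), (0.4223, -0.1774), 0.0142, 0.0145, 21.5) (930, np.float64(0.0923), (0.4224, -0.1775), 0.0312, 0.0309, 83.7)
(245, np.float64(0.1039), (0.444, -0.2677), 0.0139, 0.0135, 61.7) (794, np.float64(0.0923), (0.444, -0.2676), 0.0313, 0.0307, 61.5)
blank (1060, np.float64(0.0506), (0.4295, -0.4193), 0.0408, 0.0404, 15.0)
rot [-0.  0.  0.] shift [76.4  9.4 85.6] d1mm_up [-0. -0. -1.]
```

{"op": "arm_command", "data": {
  "targets": [0, 0, 0, 40, 5, 0, -0.2, 0, 0, 0, 75.8, 9.4, 30, -0.2, 0, 0, 0, 75.8, 9.4, 75, -0.2, 0, 0, 0, 75.8, 9.4, 115, -0.2, 0, 0, 0, 75.8, 9.4, 150, -0.2, 0, 0, 0, 75.8, 9.4, 180, -0.2, 0, 0, 0, 75.8, 9.4, 193, -0.2, 0, 0, 0, 75.8, 9.4, 193, 0, 0, 0, 0, 75.8, 9.4, 193, 1, 0, 0, 0, 75.8, 9.4, 193, 1, 0, 0, 0, 75.8, 9.4, 193, 1, 0, 0, 0, 75.8, 9.4, 193, 1, 0, 0, 0, 75.8, 9.4, 193, 1]
}}

```text
time: 13.1
tool_pos: [0.4451, -0.2684, 0.0553]
ee_rot: [3.138, 0.001, 1.075]
wrist_force: [-1.6, -0.2, 5.4]
width: 0.0314
finger_force: 30.0
```

{"op": "arm_command", "data": {
  "targets": [0, 0, 0, 0, 0, -20, 1, 0, 0, 0, 0, 0, -50, 1, 0, 0, 0, 0, 0, -85, 1, 0, 0, 0, 0, 0, -125, 1, 0, 0, 0, 0, 0, -125, 1]
}}

```text
time: 13.6
tool_pos: [0.4469, -0.2694, 0.1847]
ee_rot: [3.13, 0.002, 1.075]
wrist_force: [0.2, -0.2, -3.3]
width: 0.0317
finger_force: 29.9
```

```bash
python3 - <<'E'
from h import *
st()
s=snap('wrist','w6.png');P=cloud(s)
print(rect(P,(.6025,-.2955),.016,.07,.097));go(.6027,-.2955,.16,-28.4)
E
```

```text
t 13.6 pos [ 0.4469 -0.2694  0.1847] rot_deg [1.7931e+02 9.0000e-02 6.1610e+01] F [ 0.2 -0.2 -3.3] w 0.0317 q6 -0.16
(815, np.float64(0.0848), (0.6005, -0.2946), 0.0195, 0.0219, 64.9)
rot [0.4 0.  0. ] shift [ 50.9 150.9  22.2] d1mm_up [-0.001  0.006 -1.   ]
```

{"op": "arm_command", "data": {
  "targets": [0, 0, 0, 12, 38, 0, 1, 0, 0, 0, 25, 76, 0, 1, 0, 0, 0, 38, 114, 0, 1, 0, 0, 0, 50.9, 148, 0, 1, 0, 0, 0, 50.9, 150.9, 0, 1, 0, 0, 0, 50.9, 150.9, 0, 1, 0, 0, 0, 50.9, 150.9, 0, 1, 0, 0, 0, 50.9, 150.9, 0, 1]
}}

```text
time: 14.45
tool_pos: [0.5999, -0.2944, 0.1784]
ee_rot: [-3.141, 0.0, 1.075]
wrist_force: [-0.4, 0.2, -3.4]
width: 0.0314
finger_force: 30.0
```

```bash
python3 - <<'E'
from h import *
st();s=snap('wrist','w7.png');P=cloud(s)
go(.6027,-.2955,.16,-28.4)
st();print(rect(P,(.6025,-.2955),.016,.07,.092))
# transmitter sleeve visible edge, connector top
T=robot.get_obs()['tool_pos']
print(rect(P,T,.03,T[2]+.045,T[2]+.056),T[2]+.05)
E
```

```text
t 14.45 pos [ 0.5999 -0.2944  0.1784] rot_deg [-179.95    0.     61.56] F [-0.4  0.2 -3.4] w 0.0314 q6 -0.04
rot [ 0.  0. -0.] shift [ 0.4  2.7 18.9] d1mm_up [-0.  0. -1.]
t 14.5 pos [ 0.6001 -0.2945  0.1789] rot_deg [179.99   0.    61.56] F [-0.4  0.4 -2.6] w 0.0316 q6 -0.04
0
(2154, np.float64(0.227), (0.601, -0.2924), 0.0178, 0.0558, 61.9) 0.22889436493234822
```

View pics/w7.png

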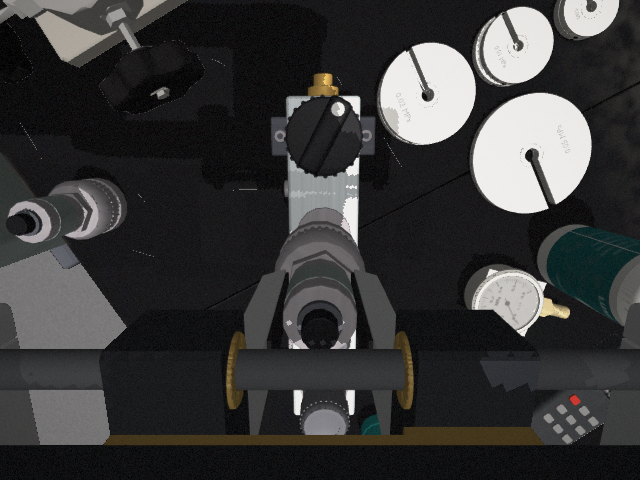

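Transmitter held (320,310) over port 1. Lower.

{"op": "arm_command", "data": {
  "targets": [0, 0, 0, 0.4, 2.7, 0, 1, 0, 0, 0, 0.4, 2.7, 15, 1, 0, 0, 0, 0.4, 2.7, 28, 1, 0, 0, 0, 0.4, 2.7, 38, 1, 0, 0, 0, 0.4, 2.7, 45, 1, 0, 0, 0, 0.4, 2.7, 45, 1]
}}

```text
time: 15.1
tool_pos: [0.6028, -0.2951, 0.1311]
ee_rot: [-3.138, -0.0, 1.075]
wrist_force: [0.1, -0.0, -3.1]
width: 0.0315
finger_force: 30.0
```

{"op": "arm_command", "data": {
  "targets": [0, 0, 0, 0, 0, 6, 1, 0, 0, 0, 0, 0, 12, 1, 0, 0, 0, 0, 0, 18, 1, 0, 0, 0, 0, 0, 24, 1, 0, 0, 0, 0, 0, 28, 1, 0, 0, 0, 0, 0, 30, 1, 0, 0, 0, 0, 0, 30, 1]
}}

```text
time: 15.8
tool_pos: [0.6033, -0.2951, 0.1043]
ee_rot: [-3.141, -0.0, 1.075]
wrist_force: [-4.6, 1.3, 4.3]
width: 0.0316
finger_force: 30.0
```

{"op": "arm_command", "data": {
  "targets": [0, 0, 0, 0, 0, 2, 1, 0, 0, 0, 0, 0, 3, 1, 0, 0, 0, 0, 0, 3, 1]
}}

```text
time: 16.1
tool_pos: [0.6034, -0.2952, 0.1042]
ee_rot: [3.141, 0.0, 1.075]
wrist_force: [-7.6, 3.6, 12.1]
width: 0.0318
finger_force: 30.0
```

{"op": "arm_command", "data": {
  "targets": [0, 0, 0, 0, 0, -2, 0.3, 0, 0, 0, 0, 0, -2, -0.2, 0, 0, 0, 0, 0, -2, -0.2, 0, 0, 0, 0, 0, -2, -0.2, 0, 0, 0, 0, 0, -30, -0.2, 0, 0, 0, 0, 0, -65, -0.2, 0, 0, 0, 0, 0, -100, -0.2, 0, 0, 0, -30, 0, -105, -0.2, 0, 0, 0, -74, 0, -105, -0.2, 0, 0, 0, -74, 0, -105, -0.2, 0, 0, 0, -74, 0, -105, -0.2]
}}

```text
time: 17.2
tool_pos: [0.5682, -0.3613, 0.2046]
ee_rot: [-3.141, -0.001, 1.073]
wrist_force: [-0.8, -0.5, 1.3]
width: 0.0562
finger_force: 0.0
```

```bash
python3 - <<'E'
from h import *
st();s=snap('wrist','w8.png');P=cloud(s)
print(rect(P,(.6027,-.2955),.03,.148,.157),rect(P,(.6027,-.2955),.03,.137,.146),rect(P,(.64,-.2267),.03,.12,.14),rect(P,(.5676,-.3604),.025,.095,.106))
go(.5676,-.3604,.07,-28.4)
E
```

```text
t 17.2 pos [ 0.5682 -0.3613  0.2046] rot_deg [-1.7997e+02 -5.0000e-02  6.1490e+01] F [-0.8 -0.5  1.3] w 0.0562 q6 -0.15
(479, np.float64(0.153), (0.6031, -0.295), 0.0147, 0.0139, 60.9) (1507, np.float64(0.1411), (0.603, -0.2949), 0.0313, 0.0311, 60.8) (1359, np.float64(0.1258), (0.635, -0.2297), 0.0389, 0.0144, 33.6) (1944, np.float64(0.0999), (0.5674, -0.3606), 0.0405, 0.0401, 7.7)
rot [-0.  -0.1 -0. ] shift [ -0.6  -0.8 134.7] d1mm_up [ 0.001 -0.001 -1.   ]
```

{"op": "arm_command", "data": {
  "targets": [0, 0, 0, -0.6, -0.8, 40, -0.2, 0, 0, 0, -0.6, -0.8, 80, -0.2, 0, 0, 0, -0.6, -0.8, 115, -0.2, 0, 0, 0, -0.6, -0.8, 134, -0.2, 0, 0, 0, -0.6, -0.8, 134, 0.2, 0, 0, 0, -0.6, -0.8, 134, 1, 0, 0, 0, -0.6, -0.8, 134, 1, 0, 0, 0, -0.6, -0.8, 134, 1, 0, 0, 0, -0.6, -0.8, 134, 1, 0, 0, 0, -0.6, -0.8, 130, 1, 0, 0, 0, -0.6, -0.8, 126, 1, 0, 0, 0, -0.6, -0.8, 122, 1, 0, 0, 0, -0.6, -0.8, 117, 1, 0, 0, 0, -0.6, -0.8, 100, 1, 0, 0, 0, -0.6, -0.8, 80, 1, 0, 0, 0, -0.6, -0.8, 60, 1, 0, 0, 0, -0.6, -0.8, 40, 1, 0, 0, 0, -0.6, -0.8, 40, 1, 0, 0, 0, -0.6, -0.8, 40, 1]
}}

```text
time: 19.15
tool_pos: [0.5675, -0.3611, 0.1672]
ee_rot: [3.139, 0.001, 1.075]
wrist_force: [-0.9, -0.4, -1.1]
width: 0.0394
finger_force: 30.0
```

```bash
python3 - <<'E'
from h import *
st();s=snap('wrist','w9.png');P=cloud(s)
T=robot.get_obs()['tool_pos'];print(rect(P,T,.025,T[2]+.028,T[2]+.037), rect(P,(.5676,-.3604),.02,.047,.092))
go(.43,-.345,.02,-28.4)
E
```

```text
t 19.15 pos [ 0.5675 -0.3611  0.1672] rot_deg [1.7987e+02 4.0000e-02 6.1590e+01] F [-0.9 -0.4 -1.1] w 0.0394 q6 -0.15
(4331, np.float64(0.1947), (0.5687, -0.3622), 0.0363, 0.0448, 72.9) (1357, np.float64(0.0494), (0.5698, -0.3563), 0.0306, 0.0396, 60.5)
rot [-0.  0. -0.] shift [ -51.4 -128.   145.6] d1mm_up [-0. -0. -1.]
```

{"op": "arm_command", "data": {
  "targets": [0, 0, 0, -13, -32, 0, 1, 0, 0, 0, -26, -64, 0, 1, 0, 0, 0, -39, -96, 0, 1, 0, 0, 0, -51.4, -125, 0, 1, 0, 0, 0, -51.4, -128, 30, 1, 0, 0, 0, -51.4, -128, 65, 1, 0, 0, 0, -51.4, -128, 100, 1, 0, 0, 0, -51.4, -128, 125, 1, 0, 0, 0, -51.4, -128, 138, 1, 0, 0, 0, -51.4, -128, 144, 1, 0, 0, 0, -51.4, -128, 146, 1, 0, 0, 0, -51.4, -128, 146, 1]
}}

```text
time: 20.4
tool_pos: [0.4296, -0.3444, 0.0226]
ee_rot: [-3.139, -0.0, 1.075]
wrist_force: [-5.6, 4.6, 13.4]
width: 0.0389
finger_force: 30.0
```

{"op": "arm_command", "data": {
  "targets": [0, 0, 0, 0, 0, -3, 0.3, 0, 0, 0, 0, 0, -3, -0.2, 0, 0, 0, 0, 0, -3, -0.2, 0, 0, 0, 0, 0, -3, -0.2, 0, 0, 0, 0, 0, -30, -0.2, 0, 0, 0, 0, 0, -75, -0.2, 0, 0, 0, 0, 0, -120, -0.2, 0, 0, 0, 20, -30, -160, -0.2, 0, 0, 0, 40, -60, -200, -0.2, 0, 0, 0, 60, -89, -230, -0.2, 0, 0, 0, 60, -89, -230, -0.2, 0, 0, 0, 60, -89, -230, -0.2]
}}

```text
time: 21.6
tool_pos: [0.3811, -0.25, 0.2507]
ee_rot: [3.138, 0.001, 1.076]
wrist_force: [-0.2, -0.0, -0.9]
width: 0.0563
finger_force: 0.0
```

```bash
python3 - <<'E'
from h import *
st()
s=snap('wrist','w10.png');P=cloud(s)
c=(.4225,-.1775);print(rect(P,c,.08,.098,.112),rect(P,c,.08,.087,.097))
print('blank',rect(P,(.43,-.345),.03,.045,.06))
go(.4225,-.1775,.054,-28.4)
E
```

```text
t 21.6 pos [ 0.3811 -0.25    0.2507] rot_deg [1.7979e+02 6.0000e-02 6.1650e+01] F [-0.2 -0.  -0.9] w 0.0563 q6 -0.21
(247, np.float64(0.104), (0.4226, -0.1772), 0.0138, 0.0144, 60.9) (798, np.float64(0.0921), (0.4227, -0.1771), 0.0305, 0.0308, 61.6)
blank (647, np.float64(0.0506), (0.4365, -0.3424), 0.0263, 0.0408, 29.2)
rot [0. 0. 0.] shift [ 83.8   2.1 194.8] d1mm_up [-0.  0. -1.]
```

{"op": "arm_command", "data": {
  "targets": [0, 0, 0, 42, 1, 0, -0.2, 0, 0, 0, 84.2, 2.1, 30, -0.2, 0, 0, 0, 84.2, 2.1, 75, -0.2, 0, 0, 0, 84.2, 2.1, 115, -0.2, 0, 0, 0, 84.2, 2.1, 150, -0.2, 0, 0, 0, 84.2, 2.1, 180, -0.2, 0, 0, 0, 84.2, 2.1, 194, -0.2, 0, 0, 0, 84.2, 2.1, 194, 0, 0, 0, 0, 84.2, 2.1, 194, 1, 0, 0, 0, 84.2, 2.1, 194, 1, 0, 0, 0, 84.2, 2.1, 194, 1, 0, 0, 0, 84.2, 2.1, 194, 1, 0, 0, 0, 84.2, 2.1, 194, 1]
}}

```text
time: 22.95
tool_pos: [0.4232, -0.1773, 0.0562]
ee_rot: [3.139, 0.0, 1.075]
wrist_force: [-0.1, -0.4, -0.1]
width: 0.0315
finger_force: 30.0
```

{"op": "arm_command", "data": {
  "targets": [0, 0, 0, 0, 0, -20, 1, 0, 0, 0, 0, 0, -50, 1, 0, 0, 0, 0, 0, -90, 1, 0, 0, 0, 0, 0, -125, 1, 0, 0, 0, 0, 0, -140, 1, 0, 0, 0, 0, 0, -140, 1, 0, 0, 0, 0, 0, -140, 1]
}}

```text
time: 23.65
tool_pos: [0.4221, -0.1765, 0.1944]
ee_rot: [-3.14, -0.0, 1.075]
wrist_force: [-0.1, -0.1, -4.4]
width: 0.0314
finger_force: 30.0
```

```bash
python3 - <<'E'
from h import *
st();go(.5677,-.3605,.2,-28.4)
E
```

```text
t 23.65 pos [ 0.4221 -0.1765  0.1944] rot_deg [-1.7991e+02 -1.0000e-02  6.1600e+01] F [-0.1 -0.1 -4.4] w 0.0314 q6 -0.02
rot [-0.1 -0.   0. ] shift [-92.6 215.6  -5.9] d1mm_up [ 0.    -0.002 -1.   ]
```

{"op": "arm_command", "data": {
  "targets": [0, 0, 0, -30, 20, 0, 1, 0, 0, 0, -60, 50, 0, 1, 0, 0, 0, -85, 85, 0, 1, 0, 0, 0, -92.6, 125, 0, 1, 0, 0, 0, -92.6, 165, 0, 1, 0, 0, 0, -92.6, 200, 0, 1, 0, 0, 0, -92.6, 215.6, 0, 1, 0, 0, 0, -92.6, 215.6, 0, 1, 0, 0, 0, -92.6, 215.6, 0, 1, 0, 0, 0, -92.6, 215.6, 0, 1]
}}

```text
time: 24.65
tool_pos: [0.5671, -0.3601, 0.1945]
ee_rot: [-3.139, -0.0, 1.075]
wrist_force: [-0.5, -0.0, -4.3]
width: 0.0316
finger_force: 30.0
```

```bash
python3 - <<'E'
from h import *
st();go(.5677,-.3605,.1052,-28.4)
E
```

```text
t 24.65 pos [ 0.5671 -0.3601  0.1945] rot_deg [-1.7986e+02 -2.0000e-02  6.1600e+01] F [-0.5 -0.  -4.3] w 0.0316 q6 -0.15
rot [-0.1 -0.   0. ] shift [-0.1  0.9 89.3] d1mm_up [ 0.    -0.002 -1.   ]
```

{"op": "arm_command", "data": {
  "targets": [0, 0, 0, 0, 0.7, 20, 1, 0, 0, 0, 0, 0.7, 40, 1, 0, 0, 0, 0, 0.7, 52, 1, 0, 0, 0, 0, 0.7, 60, 1, 0, 0, 0, 0, 0.7, 66, 1, 0, 0, 0, 0, 0.7, 72, 1, 0, 0, 0, 0, 0.7, 78, 1, 0, 0, 0, 0, 0.7, 84, 1, 0, 0, 0, 0, 0.7, 89, 1, 0, 0, 0, 0, 0.7, 91, 1, 0, 0, 0, 0, 0.7, 91, 1]
}}

```text
time: 25.75
tool_pos: [0.5685, -0.3608, 0.1051]
ee_rot: [-3.141, -0.0, 1.075]
wrist_force: [-3.4, 1.0, 3.6]
width: 0.032
finger_force: 30.0
```

{"op": "arm_command", "data": {
  "targets": [0, 0, 0, 0, 0, 2, 1, 0, 0, 0, 0, 0, 3, 1, 0, 0, 0, 0, 0, 3, 1, 0, 0, 0, 0, 0, 0, 0.3, 0, 0, 0, 0, 0, 0, -0.2, 0, 0, 0, 0, 0, 0, -0.2, 0, 0, 0, 0, 0, 0, -0.2, 0, 0, 0, 0, 0, -40, -0.2, 0, 0, 0, 0, 0, -80, -0.2, 0, 0, 0, 0, 0, -120, -0.2, 0, 0, 0, -30, 0, -150, -0.2, 0, 0, 0, -40, 0, -150, -0.2, 0, 0, 0, -40, 0, -150, -0.2]
}}

```text
time: 27.05
tool_pos: [0.5494, -0.3979, 0.2543]
ee_rot: [3.14, 0.0, 1.073]
wrist_force: [0.3, -0.9, 0.2]
width: 0.0562
finger_force: 0.0
```

```bash
python3 - <<'E'
from h import *
st();s=snap('wrist','w11.png');P=cloud(s)
for c in ((.6027,-.2955),(.5676,-.3604)): print(rect(P,c,.03,.148,.16),rect(P,c,.03,.137,.147))
print(rect(P,(.64,-.2267),.03,.12,.135))
go(.6398,-.2267,.175,-56)
E
```

```text
t 27.05 pos [ 0.5494 -0.3979  0.2543] rot_deg [1.7994e+02 1.0000e-02 6.1470e+01] F [ 0.3 -0.9  0.2] w 0.0562 q6 -0.21
(378, np.float64(0.1531), (0.6028, -0.2952), 0.0143, 0.0144, 6.8) (1149, np.float64(0.1412), (0.6027, -0.295), 0.0314, 0.0309, 33.5)
(304, np.float64(0.1529), (0.568, -0.3601), 0.0143, 0.0143, 60.9) (961, np.float64(0.1411), (0.5678, -0.3602), 0.0312, 0.0307, 61.9)
(229, np.float64(0.1253), (0.623, -0.2404), 0.0084, 0.0158, 64.3)
rot [-0.1 -0.  27.5] shift [192.3  -1.3  77.6] d1mm_up [ 0.001 -0.002 -1.   ]
```

View pics/w11.png

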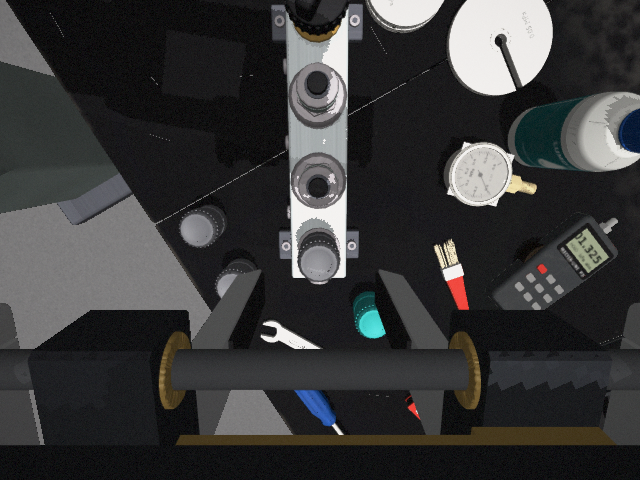

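Both transmitters home at (317,85),(317,180), blank 3 still on, two blanks upright. Back to the vent cap.

{"op": "arm_command", "data": {
  "targets": [0, 0, 5, 40, 0, 0, 0.3, 0, 0, 12, 85, -0.5, 0, 0.3, 0, 0, 20, 130, -1, 0, 0.3, 0, 0, 27.5, 170, -1.3, 0, 0.3, 0, 0, 27.5, 192.3, -1.3, 20, 0.3, 0, 0, 27.5, 192.3, -1.3, 50, 0.3, 0, 0, 27.5, 192.3, -1.3, 78, 0.3, 0, 0, 27.5, 192.3, -1.3, 78, 0.3, 0, 0, 27.5, 192.3, -1.3, 78, 0.3]
}}

```text
time: 28.0
tool_pos: [0.6393, -0.2254, 0.174]
ee_rot: [-3.137, 0.002, 0.596]
wrist_force: [0.9, -0.3, 0.4]
width: 0.0329
finger_force: 0.0
```

```bash
python3 - <<'E'
from h import *
st();s=snap('wrist','w12.png');P=cloud(s)
print(rect(P,(.64,-.2267),.03,.12,.135))
go(.6398,-.2267,.103,-56.2)
E
```

```text
t 28.0 pos [ 0.6393 -0.2254  0.174 ] rot_deg [-1.7974e+02  1.3000e-01  3.4140e+01] F [ 0.9 -0.3  0.4] w 0.0329 q6 0.55
(1515, np.float64(0.1257), (0.6397, -0.227), 0.0475, 0.0135, 33.9)
rot [-0.   0.   0.3] shift [-0.6  0.3 73.3] d1mm_up [-0.    -0.001 -1.   ]
```

{"op": "arm_command", "data": {
  "targets": [0, 0, 0, -0.5, 0.5, 25, 0.3, 0, 0, 0, -0.5, 0.5, 48, 0.3, 0, 0, 0, -0.5, 0.5, 63, 0.3, 0, 0, 0, -0.5, 0.5, 69, 0.3, 0, 0, 0, -0.5, 0.5, 69, 0.6, 0, 0, 0, -0.5, 0.5, 69, 1, 0, 0, 0, -0.5, 0.5, 69, 1, 0, 0, 0, -0.5, 0.5, 69, 1, 0, 0, 0, -0.5, 0.5, 74, 1, 0, 0, 0, -0.5, 0.5, 79, 1, 0, 0, 0, -0.5, 0.5, 84, 1, 0, 0, 0, -0.5, 0.5, 86, 1, 0, 0, 0, -0.5, 0.5, 86, 1]
}}

```text
time: 29.35
tool_pos: [0.6407, -0.2273, 0.0945]
ee_rot: [3.139, -0.002, 0.595]
wrist_force: [-3.7, 2.9, 11.7]
width: 0.0137
finger_force: 30.0
```

{"op": "arm_command", "data": {
  "targets": [0, 0, 0, 0, 0, 2, 1, 0, 0, 0, 0, 0, 4, 1, 0, 0, 0, 0, 0, 5, 1, 0, 0, 0, 0, 0, 5, 1, 0, 0, 0, 0, 0, 5, 1]
}}

```text
time: 29.85
tool_pos: [0.6409, -0.2273, 0.0932]
ee_rot: [3.137, -0.003, 0.595]
wrist_force: [-7.6, 3.8, 19.6]
width: 0.0136
finger_force: 30.1
```

{"op": "arm_command", "data": {
  "targets": [0, 0, 4, 0, 0, -1, 1, 0, 0, 12, 0, 0, -1, 1, 0, 0, 20, 0, 0, -1, 1, 0, 0, 28, 0, 0, -1, 1, 0, 0, 36, 0, 0, -1, 1, 0, 0, 44, 0, 0, -1, 1, 0, 0, 52, 0, 0, -1, 1, 0, 0, 59, 0, 0, -1, 1, 0, 0, 64, 0, 0, -1, 1, 0, 0, 65, 0, 0, -1, 1]
}}

```text
time: 30.85
tool_pos: [0.6408, -0.2294, 0.0933]
ee_rot: [3.139, -0.007, -0.54]
wrist_force: [-5.4, -0.2, 16.7]
width: 0.0135
finger_force: 30.4
```

{"op": "arm_command", "data": {
  "targets": [0, 0, -2, 0, 0, -5, 1, 0, 0, -3, 0, 0, -9, 1, 0, 0, -3, 0, 0, -9, 0.3, 0, 0, -3, 0, 0, -9, 0.3, 0, 0, -3, 0, 0, -9, 0.3, 0, 0, -3, 0, 0, -45, 0.3, 0, 0, -3, 0, 0, -85, 0.3, 0, 0, -3, 0, 0, -120, 0.3, 0, 0, -3, 0, 0, -120, 0.3, 0, 0, -3, 0, 0, -120, 0.3]
}}

```text
time: 31.85
tool_pos: [0.6403, -0.2273, 0.2066]
ee_rot: [-3.141, -0.001, -0.487]
wrist_force: [0.4, 0.1, -1.5]
width: 0.0332
finger_force: 0.0
```

```bash
python3 - <<'E'
from h import *
st();s=snap('wrist','w13.png');P=cloud(s)
print(rect(P,(.64,-.2267),.03,.112,.135),rect(P,(.64,-.2267),.03,.085,.106))
E
```

```text
t 31.85 pos [ 0.6403 -0.2273  0.2066] rot_deg [-1.7999e+02 -7.0000e-02 -2.7890e+01] F [ 0.4  0.1 -1.5] w 0.0332 q6 1.63
(1128, np.float64(0.1187), (0.6393, -0.2275), 0.0134, 0.0474, 62.0) (2222, np.float64(0.0939), (0.64, -0.2272), 0.0538, 0.0523, 62.6)
```

Vent locked. Now the readout: measure the front edge, handle and current pose from stored clouds.

```bash
python3 - <<'E'
from h import *
# front edge
for n in ('w1','wrist0','side0','scene0'):
    P=np.load(n+'.npy');m=(abs(P[...,2])<.012)&(P[...,0]>.25)&(P[...,0]<.5)&(P[...,1]>-.5)&(P[...,1]<.35)
    q=P[m];b=(q[:,1]/.01).round();L=[]
    for k in np.unique(b):
        w=q[b==k]
        if len(w)>3: L.append((k*.01,np.sort(w[:,0])[1]))
    L=np.array(L)
    print(n,[(round(a,2),round(c,3)) for a,c in L[::4]])
# readout: points z>.195 near
for n in ('wrist0','scene0','side0'):
    P=np.load(n+'.npy');m=(np.hypot(P[...,0]-.42,P[...,1]-.09)<.13)&(P[...,2]>.03)&(P[...,2]<.3)
    q=P[m]
    print(n,len(q),'zmax',q[:,2].max().round(3))
    for z in (.04,.08,.12,.16,.18,.19,.2,.21,.22):
        w=q[abs(q[:,2]-z)<.005]
        if len(w)>5: print(z,len(w),cv2.minAreaRect(w[:,:2].astype(np.float32)))
E
```

```text
w1 [(np.float64(-0.5), np.float64(0.372)), (np.float64(-0.46), np.float64(0.369)), (np.float64(-0.42), np.float64(0.386)), (np.float64(-0.38), np.float64(0.391)), (np.float64(-0.34), np.float64(0.369)), (np.float64(-0.3), np.float64(0.369)), (np.float64(-0.26), np.float64(0.369)), (np.float64(-0.22), np.float64(0.369)), (np.float64(-0.18), np.float64(0.369)), (np.float64(-0.14), np.float64(0.369)), (np.float64(-0.1), np.float64(0.368)), (np.float64(-0.06), np.float64(0.368)), (np.float64(-0.02), np.float64(0.368))]
wrist0 [(np.float64(-0.28), np.float64(0.369)), (np.float64(-0.24), np.float64(0.412)), (np.float64(-0.2), np.float64(0.44)), (np.float64(-0.12), np.float64(0.454)), (np.float64(-0.08), np.float64(0.368)), (np.float64(-0.04), np.float64(0.369)), (np.float64(0.0), np.float64(0.369)), (np.float64(0.04), np.float64(0.368)), (np.float64(0.08), np.float64(0.471)), (np.float64(0.12), np.float64(0.394)), (np.float64(0.16), np.float64(0.368)), (np.float64(0.2), np.float64(0.368))]
side0 [(np.float64(-0.5), np.float64(0.367)), (np.float64(-0.46), np.float64(0.366)), (np.float64(-0.
[... 4144 characters left out ...]
8)
0.16 85 ((0.44000595808029175, 0.09742067009210587), (0.028208725154399872, 0.07065538316965103), 82.18444061279297)
0.18 48 ((0.4381747245788574, 0.0895317867398262), (0.027692599222064018, 0.07270599156618118), 60.189849853515625)
0.19 37 ((0.4413703680038452, 0.09446731954813004), (0.017941627651453018, 0.07511968910694122), 60.80364990234375)
0.2 27 ((0.4441077411174774, 0.1005326583981514), (0.007027816493064165, 0.07075314223766327), 61.046974182128906)
0.21 79 ((0.46628090739250183, 0.06985234469175339), (0.035628341138362885, 0.14318087697029114), 39.740867614746094)
0.22 105 ((0.46629396080970764, 0.06285280734300613), (0.03767550364136696, 0.14806890487670898), 33.0046501159668)
```

{"op": "arm_command", "data": {
  "targets": [0, 0, -8, 0, 0, -40, 0, 0, 0, -16, -10, -8, -80, 0, 0, 0, -24, -35, -25, -120, -0.3, 0, 0, -32, -60, -43, -153, -0.3, 0, 0, -40, -85, -60, -153, -0.3, 0, 0, -48, -110, -78, -153, -0.3, 0, 0, -56, -135, -96, -153, -0.3, 0, 0, -64, -160, -114, -153, -0.3, 0, 0, -72, -190, -134, -153, -0.3, 0, 0, -80, -220, -155, -153, -0.3, 0, 0, -88, -240, -170, -153, -0.3, 0, 0, -96, -254, -179, -153, -0.3, 0, 0, -104, -254, -179, -153, -0.3, 0, 0, -112, -254, -179, -153, -0.3, 0, 0, -120, -254, -179, -153, -0.3, 0, 0, -128, -254, -179, -153, -0.3, 0, 0, -136, -254, -179, -153, -0.3, 0, 0, -144, -254, -179, -153, -0.3, 0, 0, -152, -254, -179, -153, -0.3, 0, 0, -160, -254, -179, -153, -0.3]
}}

```text
time: 33.9
tool_pos: [0.4989, 0.0498, 0.3562]
ee_rot: [-3.137, -0.004, 2.311]
wrist_force: [-0.4, 0.6, 0.9]
width: 0.0608
finger_force: 0.0
```

```bash
python3 - <<'E'
from h import *
st();go(.5,.05,.36,60)
E
```

```text
t 33.9 pos [0.4989 0.0498 0.3562] rot_deg [-179.76   -0.23  132.43] F [-0.4  0.6  0.9] w 0.0608 q6 -0.75
rot [ -0.2  -0.3 -17.6] shift [-0.6  1.  -3.8] d1mm_up [ 0.004 -0.004 -1.   ]
```

{"op": "arm_command", "data": {
  "targets": [0, 0, -8, 0, 0, -4, -0.3, 0, 0, -16, 0, 0, -4, -0.3, 0, 0, -17.6, 0, 0, -4, -0.3, 0, 0, -17.6, 0, 0, -4, -0.3, 0, 0, -17.6, 0, 0, -4, -0.3]
}}

```text
time: 34.4
tool_pos: [0.4991, 0.0497, 0.3622]
ee_rot: [-3.14, -0.002, 2.611]
wrist_force: [0.1, 0.7, 1.0]
width: 0.0611
finger_force: 0.0
```

```bash
python3 - <<'E'
from h import *
st();s=snap('wrist','w14.png');P=cloud(s);np.save('w14.npy',P)
m=(np.hypot(P[...,0]-.44,P[...,1]-.09)<.09)&(P[...,2]>.02)&(P[...,2]<.24);m[340:]=0
for z0,z1 in ((.2,.22),(.19,.2),(.18,.19),(.16,.18),(.14,.16)):
    q=P[m&(P[...,2]>z0)&(P[...,2]<z1)]
    print(z0,len(q),cv2.minAreaRect(q[:,:2].astype(np.float32)) if len(q)>5 else '',q[:,2].max() if len(q) else '')
E
```

```text
t 34.4 pos [0.4991 0.0497 0.3622] rot_deg [-1.7994e+02 -1.1000e-01  1.4959e+02] F [0.1 0.7 1. ] w 0.0611 q6 -1.05
0.2 1187 ((0.4458836317062378, 0.09848625957965851), (0.01140540186315775, 0.07348337769508362), 59.936946868896484) 0.217675148242229
0.19 62 ((0.43813711404800415, 0.08592550456523895), (0.0064271315932273865, 0.00708574615418911), 59.63552474975586) 0.19385691722746606
0.18 66 ((0.43812209367752075, 0.0842699408531189), (0.01133575476706028, 0.012833149172365665), 59.74734878540039) 0.189424411043715
0.16 1673 ((0.4363747835159302, 0.08275265991687775), (0.025985196232795715, 0.06997381150722504), 59.95534133911133) 0.1799953968261171
0.14 86 ((0.43616360425949097, 0.0815444365143776), (0.02876362018287182, 0.07297070324420929), 59.97627258300781) 0.1598210792464952
```

View pics/w14.png

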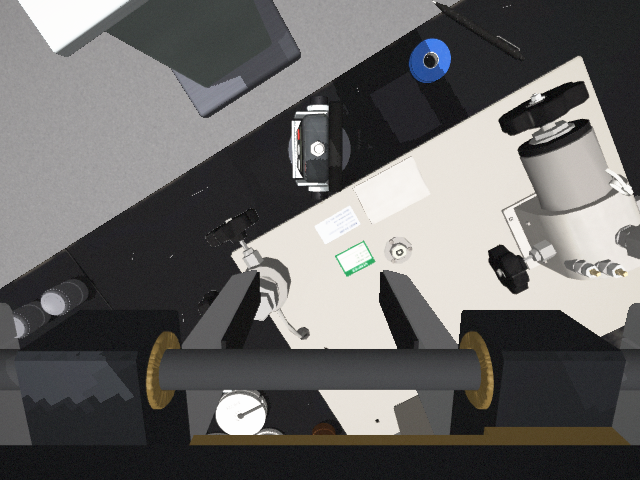

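```bash
python3 - <<'E'
from h import *
P=np.load('w14.npy')
m=(np.hypot(P[...,0]-.43,P[...,1]-.075)<.06)&(P[...,2]>.004)&(P[...,2]<.03);m[340:]=0
q=P[m];print(len(q),np.percentile(q[:,2],[5,50,95]),cv2.minEnclosingCircle(q[:,:2].astype(np.float32)))
for n in('side0','scene0','wrist0'):
    Q=np.load(n+'.npy');w=Q[(np.hypot(Q[...,0]-.43,Q[...,1]-.075)<.06)&(Q[...,2]>.005)&(Q[...,2]<.03)]
    print(n,len(w),cv2.minEnclosingCircle(w[:,:2].astype(np.float32)))
m=(np.hypot(P[...,0]-.4459,P[...,1]-.0985)<.035)&(P[...,2]>.2)&(P[...,2]<.22);print(np.percentile(P[m][:,2],[5,50,90,99]))
go(.4459,.0985,.19,60)
E
```

```text
368 [0.00572029 0.00844876 0.02960049] ((0.4362860321998596, 0.08481711149215698), 0.04655114933848381)
side0 616 ((0.42638686299324036, 0.07795043289661407), 0.05744045972824097)
scene0 205 ((0.4299282729625702, 0.06542566418647766), 0.053616322576999664)
wrist0 3557 ((0.43816184997558594, 0.08466507494449615), 0.0495755597949028)
[0.21091843 0.21410008 0.21552729 0.2164023 ]
rot [-0.  -0.1 -0.4] shift [ 70.4  15.3 172.7] d1mm_up [ 0.001 -0.001 -1.   ]
```

Readout seen from above: handle (320,150), foot centre ≈ (0.437,0.084), lean ≈ 9°, back pointing 60°. Grip the bar.

{"op": "arm_command", "data": {
  "targets": [0, 0, 0, 35, 8, 0, -0.3, 0, 0, 0, 70.4, 15.3, 30, 0, 0, 0, 0, 70.4, 15.3, 70, 0, 0, 0, 0, 70.4, 15.3, 110, 0, 0, 0, 0, 70.4, 15.3, 145, 0.2, 0, 0, 0, 70.4, 15.3, 165, 0.2, 0, 0, 0, 70.4, 15.3, 172, 0.2, 0, 0, 0, 70.4, 15.3, 172, 0.5, 0, 0, 0, 70.4, 15.3, 172, 1, 0, 0, 0, 70.4, 15.3, 172, 1, 0, 0, 0, 70.4, 15.3, 172, 1]
}}

```text
time: 35.55
tool_pos: [0.4469, 0.0979, 0.1932]
ee_rot: [3.141, 0.003, 2.612]
wrist_force: [-1.2, -2.3, 3.2]
width: 0.0106
finger_force: 30.0
```

```bash
python3 - <<'E'
from h import *
st()
o=robot.get_obs();C=R.from_euler('xyz',o['ee_rot']);p0=o['tool_pos'];pz=.0188
piv=np.array([.4375,.084,.1]);h0=p0+[0,0,pz]
print('handle r',np.linalg.norm(h0-piv),np.degrees(np.arctan2(*(h0-piv)[[1,0]])),np.degrees(np.arcsin(np.hypot(*(h0-piv)[:2])/.11)))
L0=np.degrees(np.arcsin(np.hypot(*(h0-piv)[:2])/.11)) 
for f in np.arange(1,11)/10:
    a=np.radians(60*(1-f));l=np.radians(L0+(35-L0)*min(1,f*1.4))
    h=piv+.11*np.array([np.sin(l)*np.cos(a),np.sin(l)*np.sin(a),np.cos(l)])
    print(round(60*f),(C.inv().apply(h-h0)*1000).round(1))
E
```

```text
t 35.55 pos [0.4469 0.0979 0.1932] rot_deg [1.7999e+02 1.6000e-01 1.4967e+02] F [-1.2 -2.3  3.2] w 0.0106 q6 -0.95
handle r 0.11321300959541461 55.896423728395774 8.7484994904448
6 [-1.2  6.9  4.6]
12 [-5.1 13.2  6.3]
18 [-10.2  18.8   8.5]
24 [-16.4  23.4  11.1]
30 [-23.7  26.9  14.1]
36 [-31.7  29.1  17.6]
42 [-40.2  29.8  21.4]
48 [-45.5  25.8  22. ]
54 [-49.7  20.7  22. ]
60 [-53.3  15.2  22. ]
```

{"op": "arm_command", "data": {
  "targets": [0, 0, 6, -1, 7, 1.5, 1, 0, 0, 12, -5, 13, 3, 1, 0, 0, 18, -10, 19, 5, 1, 0, 0, 24, -16.5, 23.5, 8, 1, 0, 0, 30, -23.5, 27, 11, 1, 0, 0, 36, -31.5, 29, 14, 1, 0, 0, 42, -40, 30, 18, 1, 0, 0, 48, -45.5, 26, 18.5, 1, 0, 0, 54, -50, 20.5, 18.5, 1, 0, 0, 60, -53.5, 15, 18.5, 1, 0, 0, 60, -53.5, 15, 18.5, 1, 0, 0, 60, -53.5, 15, 18.5, 1]
}}

```text
time: 36.75
tool_pos: [0.5003, 0.0839, 0.1739]
ee_rot: [3.14, 0.001, 1.567]
wrist_force: [-1.5, -2.8, 2.9]
width: 0.0114
finger_force: 29.9
```

{"op": "arm_command", "data": {
  "targets": [0, 0, 0, 0, 0, 0, 0.5, 0, 0, 0, 0, 0, 0, 0.2, 0, 0, 0, 0, 0, 0, 0, 0, 0, 0, 0, 0, 0, 0, 0, 0, 0, 0, 0, -30, 0, 0, 0, 0, 0, 0, -70, 0, 0, 0, 0, 0, 0, -115, 0, 0, 0, 0, -40, 0, -160, 0, 0, 0, 0, -60, 0, -180, -0.3, 0, 0, 0, -60, 0, -180, -0.3, 0, 0, 0, -60, 0, -180, -0.3]
}}

```text
time: 37.85
tool_pos: [0.4999, 0.0245, 0.3529]
ee_rot: [3.141, -0.001, 1.565]
wrist_force: [-0.0, 1.3, -0.4]
width: 0.0605
finger_force: 0.0
```

```bash
python3 - <<'E'
from h import *
st();s=snap('wrist','w15.png');P=cloud(s)
m=(np.hypot(P[...,0]-.48,P[...,1]-.085)<.1)&(P[...,2]>.02)&(P[...,2]<.24);m[340:]=0
for z0,z1 in ((.18,.22),(.15,.17),(.13,.15),(.11,.13),(.09,.11)):
    q=P[m&(P[...,2]>z0)&(P[...,2]<z1)]
    print(z0,len(q),cv2.minAreaRect(q[:,:2].astype(np.float32)) if len(q)>5 else '',np.percentile(q[:,2],[50,95]) if len(q) else '')
for n in ('scene','side'):
    Q=cloud(snap(n,n+'1.png'))
    w=Q[(abs(Q[...,0]-.5)<.05)&(abs(Q[...,1]-.085)<.05)&(Q[...,2]>.178)&(Q[...,2]<.21)]
    if len(w)>5: print(n,len(w),cv2.minAreaRect(w[:,:2].astype(np.float32)),w[:,2].max())
E
```

```text
t 37.85 pos [0.4999 0.0245 0.3529] rot_deg [ 1.7996e+02 -4.0000e-02  8.9660e+01] F [-0.   1.3 -0.4] w 0.0605 q6 -0.06
0.18 1222 ((0.4903983771800995, 0.08631311357021332), (0.0322699248790741, 0.07328781485557556), 0.30511176586151123) [0.19559446 0.19740347]
0.15 2615 ((0.4652824103832245, 0.08682660758495331), (0.07370304316282272, 0.04803318530321121), 88.42988586425781) [0.1631443  0.16925139]
0.13 686 ((0.4507994055747986, 0.08546210825443268), (0.0486162044107914, 0.0773436427116394), 0.3612386882305145) [0.13924615 0.14904449]
0.11 861 ((0.4379206895828247, 0.08570664376020432), (0.04954608902335167, 0.1126425564289093), 0.8926997184753418) [0.1182445  0.12923377]
0.09 1005 ((0.4271896481513977, 0.08546742051839828), (0.04878656938672066, 0.1139599084854126), 0.548765242099762) [0.10538242 0.10966694]
scene 74 ((0.4903860092163086, 0.08376308530569077), (0.03001897595822811, 0.08303971588611603), 2.817488431930542) 0.2021044968420107
side 187 ((0.4880754351615906, 0.08492293953895569), (0.03175240755081177, 0.07598834484815598), 0.4887927770614624) 0.20210753307823415
```

View pics/w15.png

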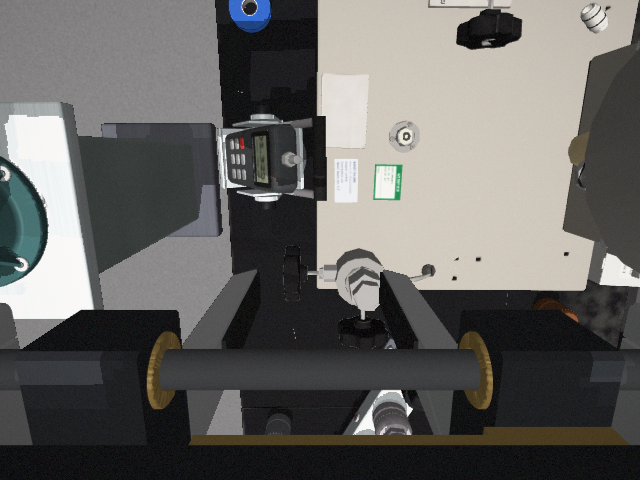

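View pics/side1.png

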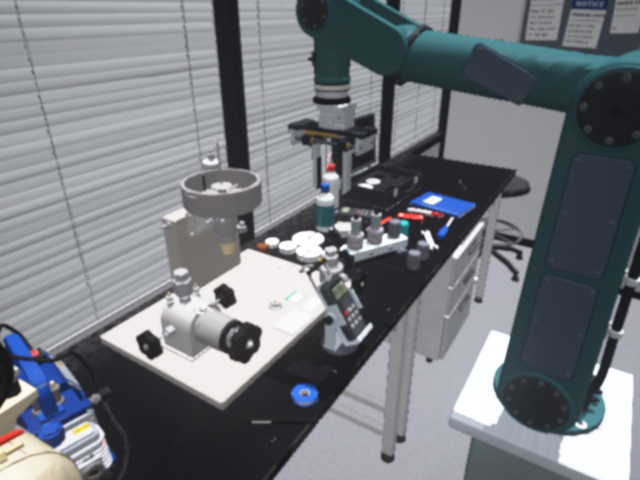

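Readout faces the front (±1°) and leans ≈ 34°; side view shows both transmitters on the manifold, sleeves standing at (413,258), arm clear. Handing in.

```bash
python3 -c "
from h import *
print(robot.close_job())"
```

```text
the job is handed in; nothing more can be done
None
```

The job is handed in, with no verdict shown. I vented the manifold, pushed the two transmitters I found home on ports 1 and 2, and stood their sleeves upright on the bench. Port 3 stays blanked, the vent cap is locked again, and the readout leans about 34° back and faces the front edge within about 1°.

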